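Seat the driver board with its two levers

ROBOT

A 6-joint arm with a two-finger parallel gripper is mounted at the origin on the work surface. World frame = base frame: x ahead of the robot, y to its left, z up, the work surface at z = 0. Lengths are in m, angles in rad, forces in N, time in s.
With the tool pointing down it reaches from about 0.35 to 0.775 m from the base axis. Payload 5.5 kg.
Tool frame: the origin (TCP) lies at the very end of the fingers, on their centre line; the grasp point (between the pads) lies 19 mm behind it (grip_point_offset is the distance from the TCP to the grasp point, in m); z points along the fingers, y is the direction in which the jaws open and shut (so a half turn about z gives the same grasp; the last joint's range is limited). The gripper opens to 85 mm and grips with 20 to 120 N. Pads are 22 mm wide; open, the fingers measure 114 mm over their backs; the gripper's body (76 mm by 85 mm) begins 54 mm behind the grasp point. The pads swing forward as they close: fully open they stand 13 mm farther back than shut.
Start: joints at [-1.253, 0.313, 0.046, 1.304, 0, 1.431], TCP at [0.254, -0.516, 0.201] pointing down, gripper open.
Joint ranges: [-2.76, 2.76], [-0.86, 1.69], [-1.03, 1.26], [-2.2, 2.34], [-1.47, 1.5], [-3.14, 3.14]. Speed limits (rad/s): [2.57, 2.57, 3.14, 3.14, 3.14, 3.14].

INTERFACE

Orientations are given as a unit quaternion [w, x, y, z].
In Python, from workcell import * gives the robot as it stands.
- The arm moves only by the shell command python3 -m crank 'ROWS' [OPENING] [FORCE]. ROWS is a JSON object of lists of equal length, an entry for each row: "travel": the shift along the tool's x, y, z in units of 40 mm (1.0 is 40 mm), a list of three; "turn": the turn about the tool's z in rad. In form: {"travel": [[x, y, z], ...], "turn": [turn, ...]}. A call has 1 to 5 rows; each row is the pose to reach, as a shift and turn from the pose commanded when the call began, along the tool's axes at that moment; what a row does not reach only later rows make up. A row lasts 1/12 s, in which the tool goes at most 41.7 mm and 7.16 degrees, less where a joint would pass 70% of its speed; a pose out of reach is approached as far as the arm can. A call with a gripper value outside its range is refused whole. OPENING is the finger opening in mm, from 0 to 85.4, set as the call begins (- or left out, the last holds). The fingers move at their own pace and stop on an object; FORCE is the grip in N (left out, the last holds). Time passes only in rows, so rows that repeat a pose let the fingers close. It gives the time, the measured TCP pose, the force and the opening at its end, in the units of the state.
- get_state(): the state, without advancing time (a new reading comes with each control period).
- read_camera(name): name is "side" or "top" or "wrist"; returns a dict with "image" (420x560x3 uint8, red, green, blue), "K" (3x3 intrinsics, pixels), "R" (3x3) and "t" (3): a world point X has camera coordinates R X + t. Camera axes: x right, y down, z forward; pixel columns grow to the right and rows downward; lengths in m; the calibration is good to about 2 mm. A picture is of the moment at which its call begins. There is no depth.
- hand_in(): hands the job in, once; it reports no verdict.
The state is a dict: "clock": time; "joint_pos": joint angles; "qvel": joint speeds; "tau": joint torques, N m; "tcp_pos": TCP position; "orientation": TCP orientation; "wrist_force": force on the tool from outside, world axes, zero at the start; "ft_torque": the same for the moment, N m; "finger_gap": finger opening in m.
Only numpy, scipy, OpenCV 4.12 (cv2) and the standard library are available. Lean on these libraries where they do the work, as an engineer would, in place of code of your own. Each camera call takes 0.05 s, during which the arm holds its last target. There are 200 camera calls.

TASK

Take the green driver board by its orange grip out of the black stand and lower it gently into the white dock's guides until it rests on the brass contacts, then let go of it. Then press it fully home with the dock's two red levers, not by pushing on the board: swing them inward gently, with less than 15 N, a part of the way each in turn, so that the board goes down level, and stop as soon as you feel it seated. Leave both levers folded in and the cup, tape roll, screwdriver and webcam where they are.

Things in the scene. Friction and masses are not known exactly. Their poses are not given: they have to be found in the camera images.
- board: Loose green circuit board standing on edge, 160 g, 123 mm long (its y), 6 mm thick (its x), alike both ways round. Origin: middle of its bottom edge, z up. Up to 21.5 mm height it is 123 mm long, above that 100 mm long up to 50 mm; on each shoulder so formed lies a steel pin at y = +-58 mm, centre 25 mm up. On top an orange grip block, 12 x 34 mm, from 50 to 88 mm height.
- board_grip (a point): Point inside the orange grip, on its centre line, 74 mm above the board's bottom edge; 14 mm below the grip's top. Grasp it from above, jaws closing along the board's x.
- stand: Fixed black stand, 70 x 150 mm, origin under its middle, z up. The board starts in it, bottom edge 10 mm above the bench, length along the stand's y. Cheeks beside the board reach 44 mm height; lift it straight up by 40 mm to clear.
- dock: Fixed white dock, base 75 x 190 mm, origin under its middle, z up. Board slot along its y: 8 mm wide in x, 126 mm long (play 1 mm each side in x, 1.4 mm in y), open upward; the board's length goes along y. Guides at y = +-43 mm, 58 mm high, flared up to 67 mm; end stops' sloped lead-ins reach 38 mm. How deep the board goes varies from dock to dock: its seat at the slot's bottom is hidden, 10.5 to 16.5 mm above the bench.
- dock_contacts (a point): Middle of the slot, 22 mm above the bench, level with the tops of two brass contacts under the board's ends at y = +-55 mm. Let down freely, the board rests there with its bottom edge. Each contact slides down only under about 10 N and stays where it was pushed. From here only the levers press it home, 5.5 to 11.5 mm deeper.
- lever_left (a joint): Angle (rad) of the red lever at the dock's +y end: 0 open, leaning 40 degrees outward; grows inward, stop 1.7; stays where left. Hinge along the dock's x at y = 75 mm, 45 mm high. Free (1 N) until its claw meets the board's pin at about 0.8; then 4 to 7 N, pushed level from outside at the bar, 17 mm of board travel per rad; home at 1.15 to 1.6, where the force rises; above 15 N the lever breaks.
- lever_right (a joint): The same for the lever at the dock's -y end, mirrored: hinge at y = -75 mm; it too grows as it swings inward.
- left_bar (a point): Middle of the left lever's cross bar (28 mm wide along the dock's x, 10 mm thick, on an 8 mm shank), 60 mm from its hinge. Open: 38 mm outward of the hinge, 91 mm above the bench. Upright: 105 mm high. Board home: 26 to 47 mm inward of the hinge, 82 to 99 mm high.
- right_bar (a point): Middle of the right lever's cross bar, likewise.
- cup: Blue cup, 80 mm wide, 95 mm high, bystander. Origin under its middle.
- tape: Roll of tape lying flat, 94 mm wide, 24 mm high, bystander. Origin under its middle.
- screwdriver: Screwdriver lying on the bench nearer the robot than the work, bystander.
- webcam: Black webcam on a small tripod, 120 mm high, feet 110 mm apart, bystander. Origin under its middle.
Things that resemble listed ones, but are neither listed nor needed, are in the scene too. There is more than one size of the board; the job needs the middle-sized.

How it is judged:
On the way:
1. the board stands in the dock's guides on the contacts, not yet pressed in, let go, both levers still open (z of board in the frame of dock between 0.0185 and 0.0245 m and horizontal distance between board and dock below 0.006 m and contact force between the fingers and board below 0.2 N and value of joint each of lever_left, lever_right below 0.7 rad), for 0.2 s.
At the end, for the whole second after the job is handed in: The board stands at rest in the dock's slot with the middle of its bottom edge within 1.5 mm of the seat and within 5 mm of the dock's centre, level within 0.018 rad along its length, and both levers are swung in past 1.05 rad (z of board in the frame of seat below 0.0015 m and horizontal distance between board and dock below 0.005 m and angle between the y axis of board and the z axis of dock, either way round above 1.553 rad and value of joint each of lever_left, lever_right above 1.05 rad and linear speed of board below 0.01 m/s); the robot touches nothing.
It fails at once if the board was pushed in by hand: the robot touched it while it was more than 4 mm below where it rests on the contacts (contact force between the fingers and board above 2 N and z of board in the frame of dock below 0.018 m and horizontal distance between board and dock below 0.02 m).
It fails at once if the board was racked: one end pressed more than about 7 mm lower than the other in the dock (0.06 rad) (angle between the y axis of board and the z axis of dock, either way round below 1.511 rad and z of board in the frame of dock below 0.024 m and horizontal distance between board and dock below 0.02 m).
It fails at once if a lever was forced: more than 15 N from the robot (contact force between any of the arm, the fingers and lever_left above 15 N or contact force between any of the arm, the fingers and lever_right above 15 N).
It fails at once if the board was rammed against the dock: more than 25 N before it had come down onto the contacts (contact force between board and dock above 25 N and z of board in the frame of dock above 0.024 m).
It fails at once if a bystander was pushed by more than 30 mm (distance of any of cup, tape, screwdriver, webcam from where it was at the start of the episode above 0.03 m).
It also fails if it takes over 72 s, if anything falls off the work surface, if the arm or the gripper's body presses on something with over 40 N, if the wrist force passes 120 N, or if a joint passes its speed limit or range.

## Working session

There is one attempt and no reset: what is moved stays moved. The work goes in short steps, Python scripts to look and compute and a shell command to move; the robot and the scene stay as the last step left them, time stands still between calls to the robot, and variables do not carry over. Pictures are saved under pics/ and viewed, about 8 in all and at most 12, crops included, and the job is handed in when it is done.

```bash
ls; mkdir -p pics; python3 - <<'E'
from workcell import *
import cv2,pickle
s=get_state();print(s)
for n in ("top","side"):
    c=read_camera(n);cv2.imwrite(f"pics/{n}0.png",c["image"][:,:,::-1]);pickle.dump(c,open(f"{n}0.pkl","wb"));print(n,c["K"],c["R"],c["t"])
E
```

```text
pics
{'clock': 0.0, 'joint_pos': array([-1.25259381e+00,  3.13995236e-01,  4.50120542e-02,  1.30362278e+00,
       -4.04336480e-05,  1.43121310e+00]), 'qvel': array([-0.0016996 , -0.00084284, -0.00049117,  0.00073771,  0.00084218,
        0.00035562]), 'tau': array([ 1.13152277e-03, -4.80627608e+01,  2.98532850e+01,  1.93736394e-02,
        7.16635464e-05,  5.14498311e-06]), 'tcp_pos': array([ 0.25393928, -0.51526182,  0.1999254 ]), 'orientation': array([-8.99407754e-04,  9.73917796e-01,  2.26899335e-01, -1.00837749e-04]), 'wrist_force': array([-0.73571659, -0.22101233, -0.15576225]), 'ft_torque': array([0.02410676, 0.00643117, 0.0168843 ]), 'finger_gap': 0.08562018668660142}
top [[420.9074574    0.         270.4806934 ]
 [  0.         420.9074574  216.30115207]
 [  0.           0.           1.        ]] [[-0.10447125 -0.99452585 -0.0020245 ]
 [-0.97227202  0.10256138 -0.21016252]
 [ 0.20921969 -0.01998758 -0.97766437]] [-0.0102489   0.54467011  0.7575487 ]
side [[399.54647924   0.         274.68373437]
 [  0.         399.54647924 213.19977203]
 [  0.           0.           1.        ]] [[-0.99290249 -0.11752474 -0.01823681]
 [-0.0469655   0.52833291 -0.84773733]
 [ 0.10926521 -0.84086401 -0.53010267]] [0.5101687  0.10923183 0.70553584]
```

View pics/top0.png

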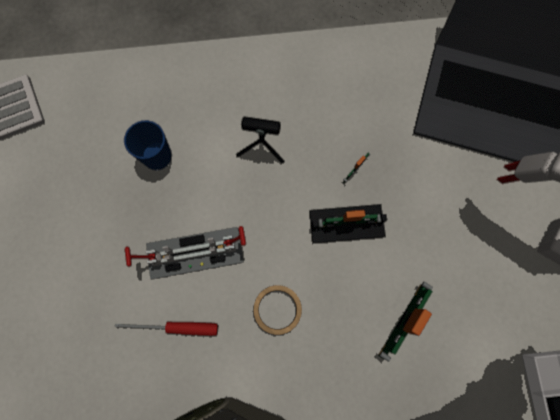

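View pics/side0.png

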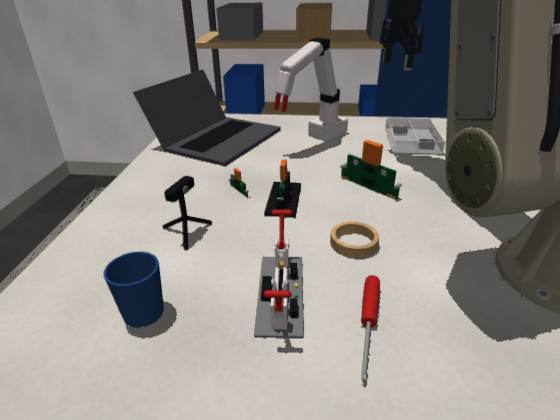

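Top view: dock at (195,252) with red bars at (127,256) and (243,236). There are three green boards: a tiny one (357,167), one in the black stand (348,218), and a large loose one (408,322). The one in the stand is the middle-sized and stands as described. I'll confirm it in a crop and measure by masks.

```bash
cat > h.py <<'E'
import numpy as np,cv2,pickle
def ray(c,u,v):
    d=c["R"].T@np.linalg.inv(c["K"])@np.array([u,v,1.]);return -c["R"].T@c["t"],d/np.linalg.norm(d)
def plane(c,u,v,z):
    o,d=ray(c,u,v);return o+d*(z-o[2])/d[2]
def tri(c1,p1,c2,p2):
    o1,d1=ray(c1,*p1);o2,d2=ray(c2,*p2)
    s=np.linalg.lstsq(np.c_[d1,-d2],o2-o1,rcond=None)[0]
    a,b=o1+s[0]*d1,o2+s[1]*d2;return (a+b)/2,np.linalg.norm(a-b)
def proj(c,X):
    p=c["K"]@(c["R"]@np.asarray(X,float)+c["t"]);return p[:2]/p[2]
def blobs(c,kind,amin=15):
    h=cv2.cvtColor(c["image"],cv2.COLOR_RGB2HSV);H,S,V=cv2.split(h)
    m={"orange":(H>5)&(H<16)&(S>170)&(V>90),"red":((H<5)|(H>174))&(S>150)&(V>70),
       "black":(V<45)}[kind].astype(np.uint8)
    n,l,st,ce=cv2.connectedComponentsWithStats(m)
    out=[]
    for i in range(1,n):
        if st[i,4]>=amin:
            r=cv2.minAreaRect(np.argwhere(l==i)[:,::-1].astype(np.float32));out.append((ce[i].round(1),st[i,4],st[i,:4],np.round(r[1],1),round(r[2],1)))
    return out
E
python3 - <<'E'
from h import *
for n in("top","side"):
    c=pickle.load(open(n+"0.pkl","rb"))
    for k in("orange","red"):
        for b in blobs(c,k): print(n,k,*b)
t=pickle.load(open("top0.pkl","rb"));im=t["image"][:,:,::-1]
a=cv2.resize(im[195:290,110:260],None,fx=5,fy=5,interpolation=cv2.INTER_CUBIC)[:, :750]
b=cv2.resize(im[195:250,300:400],None,fx=5,fy=5,interpolation=cv2.INTER_CUBIC)
cv2.imwrite("pics/c1.png",cv2.resize(a,None,fx=.75,fy=.75)[:, :]) 
o=np.zeros((600,760,3),np.uint8);a=cv2.resize(a,(540,342));b=cv2.resize(b,(450,247));o[:342,:540]=a;o[345:592,:450]=b
cv2.imwrite("pics/c1.png",o)
E
```

```text
top orange [360.8 160.4] 28 [357 157   8   8] [2.8 9.2] 38.7
top orange [355.3 213.5] 112 [347 210  18   8] [ 6.1 17.4] 85.2
top orange [420.9 322.1] 213 [412 310  19  25] [ 8.6 24.9] 31.0
top red [241.6 235.6] 76 [239 227   6  18] [17.4  4.2] 81.9
top red [227.  241.8] 22 [224 240   7   5] [4. 6.] 90.0
top red [135.3 256. ] 131 [125 247  30  19] [29.8 17.2] 14.5
top red [191.7 328.2] 576 [165 322  52  14] [51.1 12. ] 1.4
side orange [372.1 152. ] 378 [363 140  20  25] [18.4 22.9] 7.6
side orange [282.7 169.3] 83 [281 160   5  20] [19.  4.] 90.0
side orange [237.5 174. ] 53 [235 169   6  11] [10.  5.] 90.0
side red [276.8 101.6] 66 [274  94   6  15] [ 4.8 14.6] 9.5
side red [284.1 103.3] 67 [281  95   7  16] [ 4.5 15.5] 11.3
side red [281.3 222.8] 252 [271 209  21  40] [39. 20.] 90.0
side red [370.6 300.5] 704 [362 276  18  51] [15.3 50.2] 4.4
side red [277.3 297. ] 265 [264 290  27  21] [20. 26.] 90.0
```

View pics/c1.png

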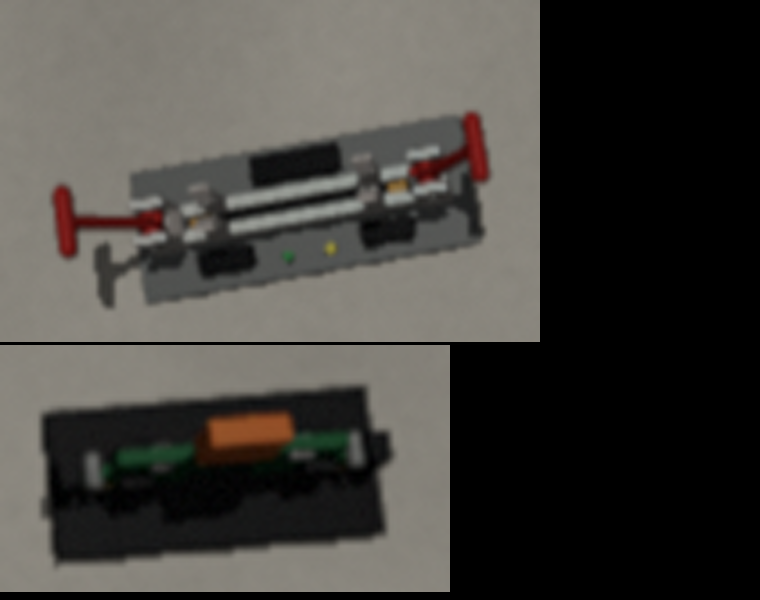

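The crop confirms it: the board standing in the black stand has its grip top centred at about (355,213.5). The dock's bars are at about (128,256) and (242,236), with the slot between the white guides.

```bash
python3 - <<'E'
from h import *
t=pickle.load(open("top0.pkl","rb"));s=pickle.load(open("side0.pkl","rb"))
A=lambda x,y:(110+x/3.6-.4,195+y/3.6-.4);B=lambda x,y:(300+x/4.5-.4,195+(y-345)/4.5-.4)
P=lambda q,z:plane(t,*q,z)
print("grip top",P((355.3,213.5),.098),"tri",tri(t,(355.3,213.5),s,(283,162)))
st=[P(B(*q),.0) for q in((57,562),(383,533),(365,387),(45,413))]
print("stand",np.round(st,4),np.mean(st,0)); e=st[0]-st[1];print(np.linalg.norm(e),np.arctan2(e[1],e[0]));e=st[3]-st[2];print(np.linalg.norm(e),np.arctan2(e[1],e[0]))
l=P(A(66,221),.092);r=P(A(477,147),.092);e=l-r;print("bars",l,r,(l+r)/2,np.linalg.norm(e),np.arctan2(e[1],e[0]))
print("bar tri",tri(t,A(66,221),s,(277.5,294)),tri(t,A(477,147),s,(281.5,212)))
b=[P(A(*q),.0) for q in((148,303),(480,240),(461,117),(132,175))]
print("base",np.round(b,4),np.mean(b,0));
for e in(b[0]-b[1],b[3]-b[2]):print(np.linalg.norm(e),np.arctan2(e[1],e[0]))
print("guides",(P(A(228,211),.067)+P(A(358,195),.067))/2)
E
```

```text
grip top [ 0.52087769 -0.22228719  0.098     ] tri (array([ 0.52026303, -0.22242224,  0.09730238]), np.float64(0.0014784321614455449))
stand [[ 0.4887 -0.1478  0.    ]
 [ 0.4864 -0.2975  0.    ]
 [ 0.5551 -0.3003  0.    ]
 [ 0.5584 -0.151   0.    ]] [ 0.52215005 -0.22412492  0.        ]
0.1497659249800151 1.555217344027663
0.14934427208041834 1.5487440034637616
bars [0.48707082 0.19902912 0.092     ] [ 0.50302361 -0.01092072  0.092     ] [0.49504721 0.0940542  0.092     ] 0.2105550480406752 1.6466344144088378
bar tri (array([0.48561476, 0.19764531, 0.09614355]), np.float64(0.0016219681342887619)) (array([ 0.50159632, -0.0111765 ,  0.09677391]), np.float64(0.0011724958813846965))
base [[ 0.4503  0.185   0.    ]
 [ 0.4659 -0.003   0.    ]
 [ 0.5374  0.0015  0.    ]
 [ 0.5236  0.1909  0.    ]] [0.49429559 0.093595   0.        ]
0.18866779032156616 1.6538895649223193
0.189902454562398 1.6436922695124683
guides [0.48792406 0.08873491 0.067     ]
```

```bash
python3 -m crank '{"travel":[[0.92,-0.36,0],[1.84,-0.72,0],[2.76,-1.08,0],[3.68,-1.44,0],[4.6,-1.8,0]],"turn":[-0.11,-0.22,-0.33,-0.44,-0.55]}' 50 40
```

```text
clock: 0.52
tcp_pos: [0.388, -0.3683, 0.2004]
orientation: [-0.0, 0.875, 0.485, -0.0]
wrist_force: [0.4, -0.5, -1.0]
finger_gap: 0.0501
```

```bash
python3 -m crank '{"travel":[[0.98,0.17,0],[1.96,0.34,0],[2.94,0.5,0],[3.92,0.67,0],[4.9,0.84,0]],"turn":[-0.11,-0.22,-0.33,-0.44,-0.545]}'; python3 -m crank '{"travel":[[0,0,0],[0,0,0]],"turn":[0,0]}'; python3 - <<'E'
from workcell import *
from h import *
s=get_state();print(s["tcp_pos"],s["orientation"])
c=read_camera("wrist");pickle.dump(c,open("w1.pkl","wb"));cv2.imwrite("pics/w1.png",c["image"][:,:,::-1])
for b in blobs(c,"orange"):print(*b)
print(c["R"],c["t"], proj(c,[.5205,-.2223,.098]))
E
```

```text
clock: 0.93
tcp_pos: [0.5212, -0.2202, 0.2005]
orientation: [-0.0, 0.712, 0.703, -0.0]
wrist_force: [0.6, -0.5, 0.4]
finger_gap: 0.0497
clock: 1.1
tcp_pos: [0.5212, -0.22, 0.2002]
orientation: [-0.0, 0.712, 0.702, -0.0]
wrist_force: [-0.8, -0.7, -0.1]
finger_gap: 0.05
[ 0.52122246 -0.22004269  0.20016933] [-4.97683107e-04  7.12127024e-01  7.02050422e-01 -2.44981428e-04]
[284.3 206.6] 361 [278 192  14  29] [28. 13.] 90.0
[407.5 224.4] 105 [400 216  16  17] [19.8  5.2] 48.8
[ 39.6 303.6] 804 [ 13 285  55  38] [56.7 14.6] 31.4
[[ 0.99990655 -0.0136202  -0.00117878]
 [-0.01262377 -0.95296305  0.3028235 ]
 [-0.00524785 -0.30278032 -0.95304593]] [-0.52386366 -0.2413633   0.31527219] [284.51446281 204.89751081]
```

View pics/w1.png

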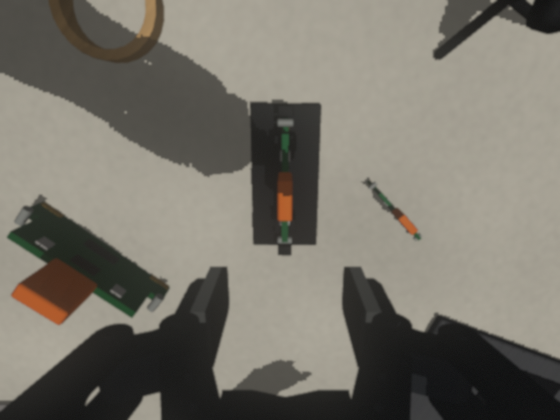

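Wrist view: the stand is at (285,175) and its grip at (284,207), lined up between the fingers. Descending to grasp.

```bash
python3 -m crank '{"travel":[[-0.06,-0.02,0.7],[-0.06,-0.02,1.4],[-0.06,-0.02,2.1],[-0.06,-0.02,2.7],[-0.06,-0.02,3.1]],"turn":[0,0,0,0,0]}';python3 -m crank '{"travel":[[0,0,0.15],[0,0,0.28],[0,0,0.28]],"turn":[0,0,0]}'; python3 -m crank '{"travel":[[0,0,0],[0,0,0],[0,0,0],[0,0,0],[0,0,0]],"turn":[0,0,0,0,0]}' 8 40;  python3 -m crank '{"travel":[[0,0,0],[0,0,0],[0,0,0],[0,0,0],[0,0,0]],"turn":[0,0,0,0,0]}'
```

```text
clock: 1.57
tcp_pos: [0.5168, -0.2254, 0.0741]
orientation: [-0.002, 0.715, 0.699, -0.001]
wrist_force: [0.6, 0.1, -1.0]
finger_gap: 0.0499
clock: 1.82
tcp_pos: [0.5187, -0.2254, 0.0652]
orientation: [-0.0, 0.714, 0.7, -0.0]
wrist_force: [-0.2, -0.1, 0.4]
finger_gap: 0.05
clock: 2.23
tcp_pos: [0.5205, -0.2251, 0.0669]
orientation: [0.001, 0.713, 0.701, 0.0]
wrist_force: [0.1, -0.3, 5.2]
finger_gap: 0.0086
clock: 2.65
tcp_pos: [0.5206, -0.2251, 0.0668]
orientation: [0.001, 0.713, 0.701, 0.0]
wrist_force: [0.2, -0.2, 6.1]
finger_gap: 0.0084
```

```bash
python3 - <<'E'
from workcell import *
from h import *
o=[]
for n in("wrist","side"):
    c=read_camera(n);pickle.dump(c,open(n+"2.pkl","wb"))
    im=c["image"][:,:,::-1];o.append(im[150:400,150:420] if n=="wrist" else im[60:260,200:380])
    for b in blobs(c,"orange"):print(n,*b)
a=cv2.resize(o[0],(400,370));b=cv2.resize(o[1],(400,444),interpolation=cv2.INTER_CUBIC)
f=np.zeros((450,800,3),np.uint8);f[:370,:400]=a;f[:444,400:]=b;cv2.imwrite("pics/g2.png",f)
print(get_state())
E
```

```text
wrist [285.4 266.7] 1268 [274 237  24  67] [66. 23.] 90.0
wrist [483.6 291.4] 377 [470 277  29  29] [32.2 12.4] 49.4
side [372.  152.2] 385 [362 140  21  26] [18.4 23.6] 7.6
side [282.6 170.7] 72 [281 160   4  21] [20.  3.] 90.0
side [237.4 174.2] 55 [235 169   6  12] [11.  5.] 90.0
{'clock': 2.75, 'joint_pos': array([-5.49552927e-01,  3.70006164e-01, -2.11744068e-01,  9.86316544e-01,
       -2.38551983e-04,  1.03916276e+00]), 'qvel': array([ 0.00159439,  0.0009953 ,  0.00030512, -0.00014218, -0.00259545,
       -0.00070514]), 'tau': array([ 2.30702958e-01, -4.51131105e+01,  2.48573130e+01,  4.37342771e-02,
        1.14302665e-01, -4.92958759e-03]), 'tcp_pos': array([ 0.52054658, -0.22510898,  0.06685129]), 'orientation': array([1.35299222e-03, 7.13413208e-01, 7.00742262e-01, 2.15056868e-04]), 'wrist_force': array([ 0.34368915, -0.29030871,  6.36949417]), 'ft_torque': array([-0.06639332,  0.02432585, -0.02000204]), 'finger_gap': 0.008712132745868155}
```

View pics/g2.png

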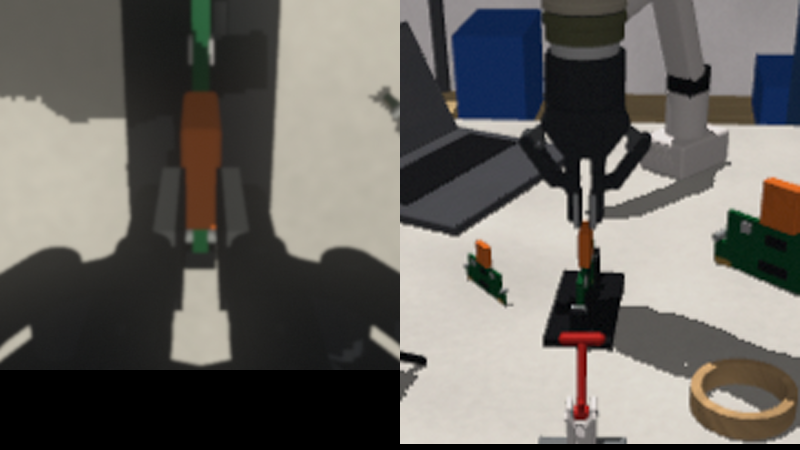

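```bash
python3 - <<'E'
from h import *
w=pickle.load(open("wrist2.pkl","rb"));s=pickle.load(open("side2.pkl","rb"))
for n,X in dict(tcp=[.5205,-.2251,.067],gp=[.5205,-.2251,.086],gtop=[.5205,-.2223,.098],gbot=[.5205,-.2223,.06],gtopN=[.5205,-.2393,.098],gtopP=[.5205,-.2053,.098],dock=[.4946,.0938,.0]).items():
    a=proj(w,X);b=proj(s,X);print(n,a.round(1),"crop",((a-150)*[400/270,370/250]).round(),"side",b.round(1),"crop",((b-[200,60])*[400/180,444/200]).round()+[400,0])
E
python3 -m crank '{"travel":[[0,0,0]],"turn":[0]}' 0 40;python3 -m crank '{"travel":[[0,0,0],[0,0,0]],"turn":[0,0]}'
```

```text
tcp [285.2 255.4] crop [200. 156.] side [282.8 173.5] crop [584. 252.]
gp [285.2 272. ] crop [200. 181.] side [282.7 166. ] crop [584. 235.]
gtop [285.2 278.9] crop [200. 191.] side [282.6 161.7] crop [583. 226.]
gbot [285.  245.3] crop [200. 141.] side [282.7 176.8] crop [584. 259.]
gtopN [285.8 312.2] crop [201. 240.] side [283.3 158.5] crop [585. 219.]
gtopP [284.5 243.3] crop [199. 138.] side [281.8 164.9] crop [582. 233.]
dock [ 212.6 -480.1] crop [  93. -933.] side [279.4 292.8] crop [576. 517.]
clock: 2.83
tcp_pos: [0.5206, -0.2251, 0.0668]
orientation: [0.001, 0.713, 0.701, 0.0]
wrist_force: [0.5, -1.0, 6.1]
finger_gap: 0.0087
clock: 3.0
tcp_pos: [0.5206, -0.2251, 0.0669]
orientation: [0.001, 0.713, 0.701, 0.0]
wrist_force: [0.7, -0.4, 6.0]
finger_gap: 0.0083
```

Closing to 0 left the gap unchanged at 8.5 mm, so something is held. The upward force fits the pads swinging forward as they close. Lift a little and check.

```bash
python3 -m crank '{"travel":[[0,0,-0.1],[0,0,-0.25],[0,0,-0.5],[0,0,-0.75],[0,0,-1.0]],"turn":[0,0,0,0,0]}'; python3 -m crank '{"travel":[[0,0,-0.25],[0,0,-0.5],[0,0,-0.75],[0,0,-1],[0,0,-1]],"turn":[0,0,0,0,0]}'; python3 - <<'E'
from workcell import *
from h import *
f=np.zeros((450,800,3),np.uint8)
c=read_camera("wrist");pickle.dump(c,open("wrist3.pkl","wb"));f[:300,:400]=cv2.resize(c["image"][:,:,::-1],(400,300))
for b in blobs(c,"orange"):print(*b)
c=read_camera("side");pickle.dump(c,open("side3.pkl","wb"));f[:444,400:]=cv2.resize(c["image"][40:240,190:370,::-1],(400,444),interpolation=cv2.INTER_CUBIC)
for b in blobs(c,"orange"):print(*b)
cv2.imwrite("pics/g3.png",f)
s=get_state();print(s["tcp_pos"],s["orientation"],s["wrist_force"],s["ft_torque"],s["finger_gap"])
E
```

```text
clock: 3.42
tcp_pos: [0.5195, -0.2244, 0.1067]
orientation: [-0.0, 0.713, 0.701, -0.0]
wrist_force: [-0.3, -0.4, -1.2]
finger_gap: 0.0079
clock: 3.83
tcp_pos: [0.5208, -0.2253, 0.1483]
orientation: [0.002, 0.713, 0.701, 0.0]
wrist_force: [0.6, -0.7, -1.1]
finger_gap: 0.0083
[429.1 239. ] 175 [420 229  19  21] [23.6  7.6] 48.4
[  8.9 350.8] 372 [  0 337  23  26] [26.8 17.7] 31.0
[282.4 136.6] 81 [280 126   5  21] [20.  4.] 90.0
[372.  152.1] 383 [362 140  21  25] [18.4 22.9] 7.6
[237.5 174.1] 54 [235 169   6  12] [11.  5.] 90.0
[ 0.51991494 -0.22474679  0.14616212] [6.24357792e-04 7.13456392e-01 7.00699343e-01 1.33930405e-04] [-0.25722903  0.38560934 -1.02806572] [-0.02009688 -0.01165931  0.0536108 ] 0.00817369052006445
```

View pics/g3.png

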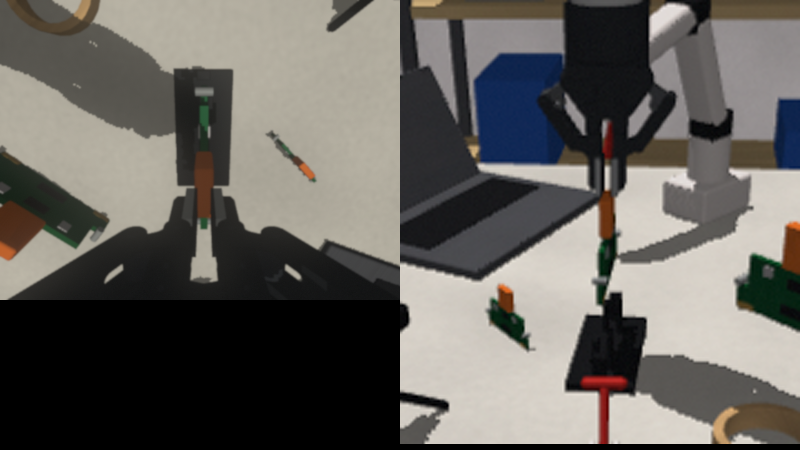

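Picture: the board has left the stand and hangs straight between the fingers, with the grip at crop (607,212). Checking its height against the TCP, then carrying it to the dock.

```bash
python3 - <<'E'
from h import *
a=pickle.load(open("side0.pkl","rb"));b=pickle.load(open("side3.pkl","rb"))
def onY(c,p,y):
    o,d=ray(c,*p);return o+d*(y-o[1])/d[1]
print(onY(a,(282.7,169.3),-.2053),onY(b,(282.4,136.6),-.2053))
for v in(126,147):print(onY(b,(282.4,v-.5),-.2053))
for v in(160,180):print(onY(a,(282.7,v-.5),-.2053))
w=pickle.load(open("wrist3.pkl","rb"))
h=cv2.cvtColor(w["image"],cv2.COLOR_RGB2HSV);m=(h[...,0]<16)&(h[...,0]>3)&(h[...,1]>140)&(h[...,2]>40);m[:,:250]=0;m[:,330:]=0
ys,xs=np.nonzero(m);print(xs.min(),xs.max(),ys.min(),ys.max())
E
```

```text
[ 0.51855736 -0.2053      0.08733487] [ 0.51861208 -0.2053      0.16393147]
[ 0.51841561 -0.2053      0.18837027]
[ 0.51879254 -0.2053      0.14148479]
[ 0.51837617 -0.2053      0.11105619]
[ 0.51875158 -0.2053      0.06190984]
273 298 213 303
```

```bash
python3 - <<'E'
from h import *
for f,zt in(("wrist2",.098),("wrist3",.147+.031)):
    w=pickle.load(open(f+".pkl","rb"));print(plane(w,285.5,303.5,zt), -w["R"].T@w["t"])
E
python3 -m crank '{"travel":[[0,0,-0.4],[0,0,-0.8],[0.4,-0.04,-1.2],[1.0,-0.1,-1.3],[1.7,-0.17,-1.3]],"turn":[0,0,0,0,0]}';python3 -m crank '{"travel":[[0.7,-0.07,0],[1.4,-0.14,0],[2.1,-0.21,0],[2.8,-0.28,0],[3.5,-0.35,0]],"turn":[-0.01,-0.02,-0.03,-0.04,-0.05]}';python3 -m crank '{"travel":[[0.7,-0.09,0],[1.4,-0.18,0],[2.0,-0.24,0],[2.5,-0.29,0],[2.7,-0.31,0]],"turn":[-0.01,-0.02,-0.03,-0.04,-0.045]}';python3 -m crank '{"travel":[[0,0,0],[0,0,0],[0,0,0]],"turn":[0,0,0]}'
python3 - <<'E'
from workcell import *
from h import *
s=get_state();print(s["tcp_pos"],s["orientation"],s["wrist_force"],s["finger_gap"])
f=np.zeros((600,800,3),np.uint8)
for n in("wrist","top","side"):
    c=read_camera(n);pickle.dump(c,open(n+"4.pkl","wb"))
    im=c["image"][:,:,::-1]
    if n=="wrist":f[:420,:560]=im
E
python3 - <<'E'
from h import *
w=pickle.load(open("wrist4.pkl","rb"));t=pickle.load(open("top4.pkl","rb"));s=pickle.load(open("side4.pkl","rb"))
f=np.zeros((600,800,3),np.uint8);f[:420,:560]=w["image"][:,:,::-1]
f[420:600,:360]=cv2.resize(t["image"][190:290,100:300,::-1],(360,180),interpolation=cv2.INTER_CUBIC)
f[:600,560:800]=cv2.resize(s["image"][120:345,235:325,::-1],(240,600),interpolation=cv2.INTER_CUBIC)
cv2.imwrite("pics/d4.png",f)
E
```

```text
[ 0.52042288 -0.23476397  0.098     ] [ 0.52147709 -0.14637462  0.23949256]
[ 0.52061229 -0.23586078  0.178     ] [ 0.52152714 -0.14645803  0.32095825]
clock: 4.35
tcp_pos: [0.5146, -0.1571, 0.1983]
orientation: [0.001, 0.714, 0.7, 0.0]
wrist_force: [0.2, 0.7, -1.7]
finger_gap: 0.0077
clock: 4.77
tcp_pos: [0.5017, -0.0148, 0.1968]
orientation: [-0.001, 0.696, 0.718, -0.0]
wrist_force: [0.9, -0.9, -1.2]
finger_gap: 0.0077
clock: 5.18
tcp_pos: [0.4854, 0.0937, 0.1968]
orientation: [-0.001, 0.678, 0.735, -0.0]
wrist_force: [-0.3, 0.1, -1.5]
finger_gap: 0.0078
clock: 5.43
tcp_pos: [0.4868, 0.0905, 0.1973]
orientation: [0.0, 0.68, 0.733, -0.0]
wrist_force: [0.5, -0.0, -1.3]
finger_gap: 0.0082
[0.48678885 0.0905483  0.19728339] [ 9.28936792e-05  6.79703257e-01  7.33487132e-01 -3.18661611e-04] [ 0.45198381 -0.01471028 -1.33273311] 0.008161738438712892
```

View pics/d4.png

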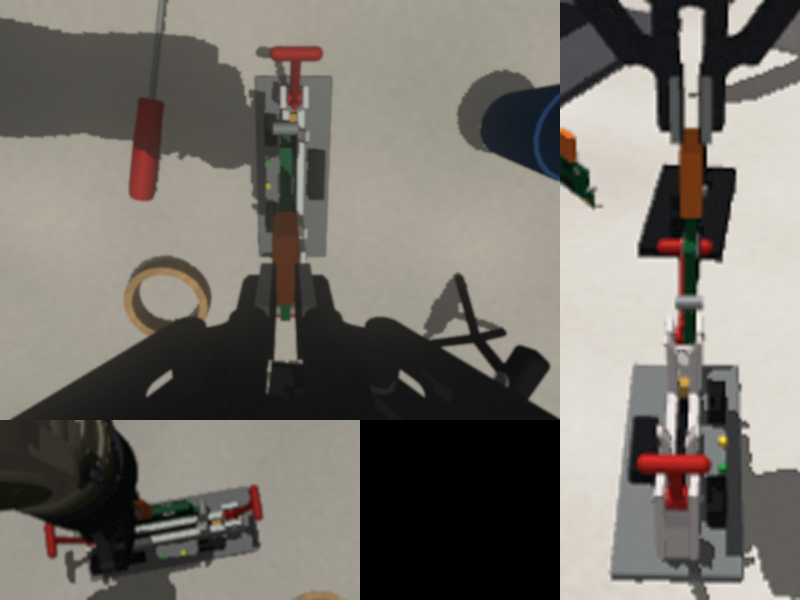

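View: the board is held above the dock, with its pin at wrist px (286,128), the left bar at (297,54) and the base edges at cols 258–331. Measure the board's offset from the dock in this one wrist image.

```bash
python3 - <<'E'
from h import *
w=pickle.load(open("wrist4.pkl","rb"));s=pickle.load(open("side4.pkl","rb"));img=w["image"]
th=1.647;ux=np.array([np.sin(th),-np.cos(th)]);uy=np.array([np.cos(th),np.sin(th)])  # board x,y
T=np.array([.4868,.0905])
def rel(p,o=T): d=p[:2]-o;return np.round([d@ux*1e3,d@uy*1e3],1)
for b in blobs(w,"red"):print(*b)
bar=plane(w,297,53,.097);print("bar",bar,"along dock from centre",rel(bar,np.array([.4946,.0938])))
for z in(.162,.165,.168):print("pin rel tcp",z,rel(plane(w,286,128.5,z)))
print("pin tri",tri(w,(286,128.5),s,(235+(690-560)*.375,120+301*.375)))
b=[plane(w,*q,0.0) for q in((258,76),(331,77))];print("base end",b,rel(np.mean(b,0),np.array([.4946,.0938])))
print("grip near edge",rel(plane(w,285.5,303.5,.228)))
o=cv2.resize(img[30:330,230:345,::-1],None,fx=4,fy=4,interpolation=cv2.INTER_CUBIC)
cv2.imwrite("pics/z4.png",np.hstack([o[:600],np.zeros((600,10,3),np.uint8)]))
E
```

```text
[295.5  53.2] 544 [271  48  50  12] [11. 49.] 90.0
[294.8  93.8] 199 [288  68  13  41] [40. 12.] 90.0
[146.4 110.1] 213 [140 100  14  26] [25. 13.] 90.0
[141.8 173.7] 983 [131 147  25  52] [22.8 50.7] 4.8
bar [0.48661535 0.20035991 0.097     ] along dock from centre [  0.2 106.9]
pin rel tcp 0.162 [ 0.4 62.7]
pin rel tcp 0.165 [ 0.4 62.9]
pin rel tcp 0.168 [ 0.4 63.2]
pin tri (array([0.48132483, 0.15328197, 0.16627467]), np.float64(0.0021292795349713753))
base end [array([0.45272243, 0.1882359 , 0.        ]), array([0.52343868, 0.19275765, 0.        ])] [ 0.9 96.9]
grip near edge [ 0.1 -9.9]
```

View pics/z4.png

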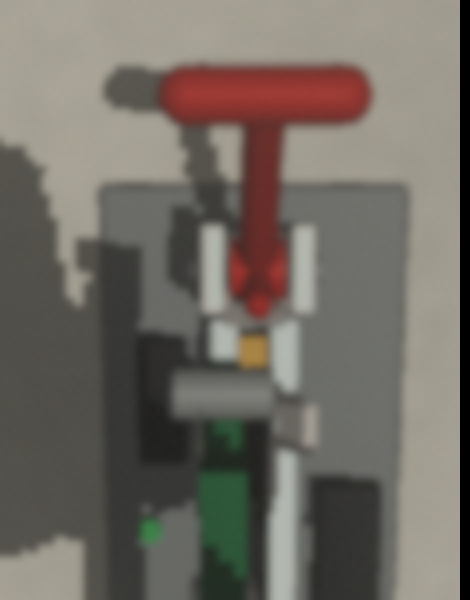

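```bash
python3 - <<'E'
from h import *
w=pickle.load(open("wrist4.pkl","rb"))
th=1.647;ux=np.array([np.sin(th),-np.cos(th)]);uy=np.array([np.cos(th),np.sin(th)])
for p,z in(((293.5,118),.022),((294.8,96),.045)):
    d=plane(w,*p,z)[:2]-[.4946,.0938];print(d@ux*1e3,d@uy*1e3)
E
python3 -m crank '{"travel":[[0,0.1,0],[0,0.2,0.3],[0,0.2,0.8],[0,0.2,1.3],[0,0.2,1.6]],"turn":[0,0,0,0,0]}';python3 -m crank '{"travel":[[0,0,0],[0,0,0],[0,0,0]],"turn":[0,0,0]}'
python3 - <<'E'
from workcell import *
from h import *
s=get_state();print(s["tcp_pos"],s["orientation"],s["wrist_force"],s["finger_gap"])
w=read_camera("wrist");pickle.dump(w,open("wrist5.pkl","wb"));sd=read_camera("side");pickle.dump(sd,open("side5.pkl","wb"))
f=np.zeros((600,800,3),np.uint8)
f[:600,:400]=cv2.resize(w["image"][20:320,200:400,::-1],(400,600),interpolation=cv2.INTER_CUBIC)
f[:600,400:800]=cv2.resize(sd["image"][160:340,225:345,::-1],(400,600),interpolation=cv2.INTER_CUBIC)
cv2.imwrite("pics/d5.png",f)
for b in blobs(w,"red"):print(*b)
E
```

```text
-0.3119178171610152 59.011278036839265
0.16412245242591145 78.56000683895677
clock: 6.0
tcp_pos: [0.4943, 0.0914, 0.1318]
orientation: [-0.001, 0.68, 0.733, -0.001]
wrist_force: [0.1, -0.7, -2.6]
finger_gap: 0.0078
clock: 6.25
tcp_pos: [0.4955, 0.0918, 0.1344]
orientation: [0.0, 0.68, 0.734, 0.0]
wrist_force: [0.6, 0.8, -0.4]
finger_gap: 0.0077
[0.49545352 0.0917603  0.1344368 ] [4.83946935e-04 6.79549926e-01 7.33628992e-01 4.07164527e-04] [ 0.63251603  0.82460899 -0.38753669] 0.007721979086384312
[282.4  39.9] 1057 [250  32  66  18] [17. 65.] 90.0
[283.4  85.1] 559 [275  51  17  61] [60. 16.] 90.0
[104.7 121.5] 816 [ 94 100  23  48] [21.4 46.7] 2.9
[102.9 190.4] 1465 [ 89 165  32  55] [30. 55.] 3.0
[284.5 354.1] 616 [267 322  37  47] [46. 36.] 90.0
```

View pics/d5.png

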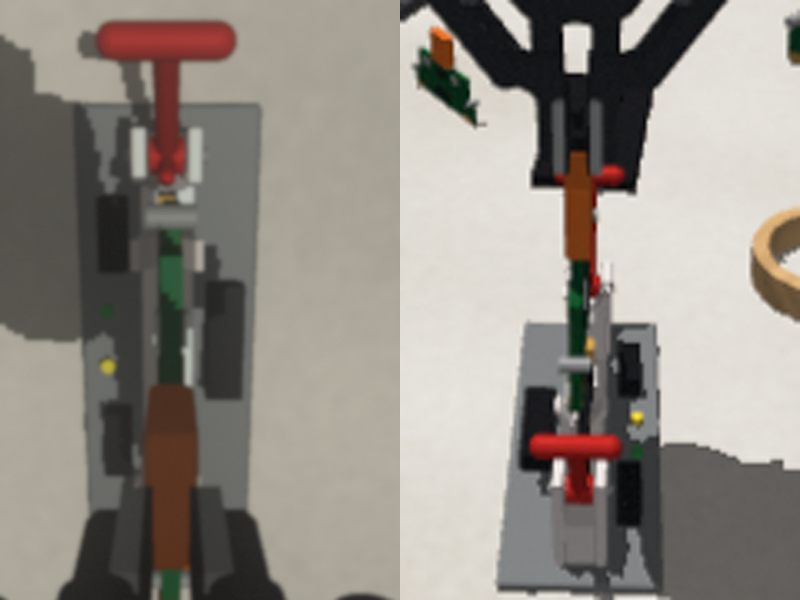

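```bash
python3 - <<'E'
from h import *
w=pickle.load(open("wrist5.pkl","rb"));s=pickle.load(open("side5.pkl","rb"))
th=2*np.arctan2(.7336,.6796);print(th)
ux=np.array([np.sin(th),-np.cos(th)]);uy=np.array([np.cos(th),np.sin(th)]);T=np.array([.4955,.0918])
r=lambda p,z,o=T:np.round([(plane(w,*p,z)[:2]-o)@ux*1e3,(plane(w,*p,z)[:2]-o)@uy*1e3],1)
D=[.4946,.0938]
print("pin-tcp",r((285.3,20+108.5),.1025),"bar-D",r((283,40),.097,D),"base end",r((200+(75+261)/4,20+104/2),0,D),"hinge",r((283.2,98),.05,D))
print("gripfar top/near", r((285.5,20+212),.1655))
b=(225+(577-400)*.3,160+447*.3);print("side left bar",b);o,d=ray(s,225+176*.3,160+447*.3)
X=o+d*(.097-o[2])/d[2];print(X,np.array([(X[:2]-D)@ux,(X[:2]-D)@uy]))
o,d=ray(s,225+174*.3,160+365*.3);X=o+d*(.1025-o[2])/d[2];print("pin side",X,np.array([(X[:2]-T)@ux,(X[:2]-T)@uy]))
E
```

```text
1.6471814688013187
pin-tcp [ 0.  62.9] bar-D [ -0.5 106.7] base end [-0.1 97.3] hinge [-0.6 77.3]
gripfar top/near [ 0.1 24.8]
side left bar (278.1, 294.1)
[0.48425876 0.19883071 0.097     ] [-0.0022961   0.10551359]
pin side [0.48999156 0.15457021 0.1025    ] [-0.00070233  0.06300753]
```

```bash
python3 -m crank '{"travel":[[-0.035,-0.025,0.1],[-0.035,-0.025,0.2],[-0.035,-0.025,0.3],[-0.035,-0.025,0.4],[-0.035,-0.025,0.5]],"turn":[0,0,0,0,0]}';python3 -m crank '{"travel":[[0,0,0.05],[0,0,0.1],[0,0,0.15],[0,0,0.2],[0,0,0.2]],"turn":[0,0,0,0,0]}';python3 -m crank '{"travel":[[0,0,0.05],[0,0,0.1],[0,0,0.15],[0,0,0.2],[0,0,0.2]],"turn":[0,0,0,0,0]}'
```

```text
clock: 6.77
tcp_pos: [0.4936, 0.0905, 0.113]
orientation: [-0.0, 0.679, 0.734, -0.0]
wrist_force: [0.6, 0.1, -1.4]
finger_gap: 0.0081
clock: 7.18
tcp_pos: [0.4936, 0.0905, 0.1052]
orientation: [-0.0, 0.679, 0.734, -0.0]
wrist_force: [0.1, 0.2, -2.4]
finger_gap: 0.008
clock: 7.6
tcp_pos: [0.4934, 0.0905, 0.0971]
orientation: [-0.0, 0.679, 0.734, -0.0]
wrist_force: [0.2, 0.3, -0.8]
finger_gap: 0.0081
```

```bash
python3 -m crank '{"travel":[[0,0,0.05],[0,0,0.1],[0,0,0.1]],"turn":[0,0,0]}';python3 -m crank '{"travel":[[0,0,0.05],[0,0,0.1],[0,0,0.1]],"turn":[0,0,0]}';python3 -m crank '{"travel":[[0,0,0.03],[0,0,0.06],[0,0,0.06]],"turn":[0,0,0]}';python3 -m crank '{"travel":[[0,0,0.03],[0,0,0.06],[0,0,0.06]],"turn":[0,0,0]}'
```

```text
clock: 7.85
tcp_pos: [0.4935, 0.0905, 0.0932]
orientation: [-0.0, 0.679, 0.734, -0.0]
wrist_force: [-0.0, -0.0, -1.2]
finger_gap: 0.0076
clock: 8.1
tcp_pos: [0.4935, 0.0905, 0.0891]
orientation: [-0.0, 0.679, 0.734, -0.0]
wrist_force: [-0.2, 0.1, -0.9]
finger_gap: 0.008
clock: 8.35
tcp_pos: [0.4936, 0.0905, 0.087]
orientation: [-0.0, 0.679, 0.734, -0.0]
wrist_force: [-0.3, -0.4, -2.7]
finger_gap: 0.008
clock: 8.6
tcp_pos: [0.4936, 0.0905, 0.0845]
orientation: [-0.0, 0.679, 0.734, -0.0]
wrist_force: [-0.5, -0.1, -2.0]
finger_gap: 0.0077
```

```bash
python3 -m crank '{"travel":[[0,0,0.025],[0,0,0.05],[0,0,0.05]],"turn":[0,0,0]}';python3 -m crank '{"travel":[[0,0,0.02],[0,0,0.03],[0,0,0.03]],"turn":[0,0,0]}'
```

```text
clock: 8.85
tcp_pos: [0.4936, 0.0905, 0.0826]
orientation: [-0.0, 0.679, 0.734, -0.0]
wrist_force: [-0.3, -0.7, -1.0]
finger_gap: 0.0078
clock: 9.1
tcp_pos: [0.4937, 0.0905, 0.0815]
orientation: [-0.0, 0.679, 0.734, -0.0]
wrist_force: [0.6, 0.6, -1.7]
finger_gap: 0.0082
```

```bash
python3 -m crank '{"travel":[[0,0,0.02],[0,0,0.03],[0,0,0.03]],"turn":[0,0,0]}';python3 -m crank '{"travel":[[0,0,0.02],[0,0,0.03],[0,0,0.03]],"turn":[0,0,0]}'
python3 - <<'E'
from workcell import *
from h import *
a=pickle.load(open("side5.pkl","rb"));s=read_camera("side");pickle.dump(s,open("side6.pkl","wb"))
for c in(a,s):
    for b in blobs(c,"orange"):print(*b[:3])
print(get_state()["tcp_pos"],get_state()["wrist_force"])
E
```

```text
clock: 9.35
tcp_pos: [0.4937, 0.0905, 0.0803]
orientation: [0.0, 0.679, 0.734, -0.0]
wrist_force: [0.3, -0.2, -0.9]
finger_gap: 0.0079
clock: 9.6
tcp_pos: [0.4938, 0.0904, 0.0792]
orientation: [0.0, 0.679, 0.734, -0.0]
wrist_force: [-1.1, -1.1, -0.4]
finger_gap: 0.0082
[372.  152.3] 391 [362 140  21  26]
[237.4 174.4] 57 [235 169   6  12]
[278.3 222.2] 226 [274 206   9  32]
[372.  152.3] 391 [362 140  21  26]
[237.4 174.4] 57 [235 169   6  12]
[279.9 251.8] 193 [277 235   7  32]
[0.49382392 0.0904448  0.07920987] [ 0.24315463 -0.02587747  0.0140664 ]
```

```bash
python3 -m crank '{"travel":[[0,0,0.02],[0,0,0.02],[0,0,0.02]],"turn":[0,0,0]}';python3 -m crank '{"travel":[[0,0,0.02],[0,0,0.02],[0,0,0.02]],"turn":[0,0,0]}'
```

```text
clock: 9.9
tcp_pos: [0.4943, 0.0903, 0.0789]
orientation: [0.001, 0.679, 0.734, 0.0]
wrist_force: [0.4, -0.9, 3.6]
finger_gap: 0.008
clock: 10.15
tcp_pos: [0.4951, 0.0903, 0.0788]
orientation: [0.001, 0.679, 0.734, 0.001]
wrist_force: [-0.9, -1.3, 7.1]
finger_gap: 0.0078
```

Contact felt at TCP z = 79 mm, which puts the board's bottom edge at 22 mm. Back off slightly and release.

```bash
python3 -m crank '{"travel":[[0,0,-0.03],[0,0,-0.03]],"turn":[0,0]}';python3 -m crank '{"travel":[[0,0,0],[0,0,0],[0,0,0],[0,0,0],[0,0,0]],"turn":[0,0,0,0,0]}' 40; python3 -m crank '{"travel":[[0,0,-0.3],[0,0,-0.8],[0,0,-1.5],[0,0,-2.2],[0,0,-2.5]],"turn":[0,0,0,0,0]}';python3 -m crank '{"travel":[[0,0,-0.5],[0,0,-1],[0,0,-1],[0,0,-1]],"turn":[0,0,0,0]}'
python3 - <<'E'
from workcell import *
from h import *
print(get_state()["tcp_pos"])
f=np.zeros((600,800,3),np.uint8)
w=read_camera("wrist");pickle.dump(w,open("wrist7.pkl","wb"));f[:600,:400]=cv2.resize(w["image"][20:320,180:380,::-1],(400,600),interpolation=cv2.INTER_CUBIC)
s=read_camera("side");pickle.dump(s,open("side7.pkl","wb"));f[:600,400:]=cv2.resize(s["image"][160:340,225:345,::-1],(400,600),interpolation=cv2.INTER_CUBIC)
for b in blobs(s,"orange")+blobs(s,"red"):print(*b[:3])
cv2.imwrite("pics/d7.png",f)
E
```

```text
clock: 10.32
tcp_pos: [0.4938, 0.0904, 0.0789]
orientation: [0.0, 0.679, 0.734, -0.0]
wrist_force: [1.1, -1.4, 1.7]
finger_gap: 0.0082
clock: 10.73
tcp_pos: [0.4935, 0.0906, 0.0786]
orientation: [-0.0, 0.679, 0.734, -0.0]
wrist_force: [0.0, -0.6, -0.2]
finger_gap: 0.04
clock: 11.15
tcp_pos: [0.4952, 0.0907, 0.1823]
orientation: [0.002, 0.679, 0.734, 0.002]
wrist_force: [1.1, -0.2, -0.2]
finger_gap: 0.0399
clock: 11.48
tcp_pos: [0.4946, 0.0906, 0.2197]
orientation: [0.001, 0.679, 0.734, 0.001]
wrist_force: [-0.0, 0.8, 0.4]
finger_gap: 0.0402
[0.49458858 0.0906249  0.21969075]
[372.1 152.2] 388 [362 140  21  26]
[237.4 174.3] 56 [235 169   6  12]
[280.1 250.7] 215 [277 235   7  32]
[282.9 108.9] 16 [281 107   5   4]
[281.3 216.4] 193 [271 209  21  26]
[370.7 300.5] 689 [361 276  19  51]
[277.4 297. ] 276 [264 290  28  21]
```

View pics/d7.png

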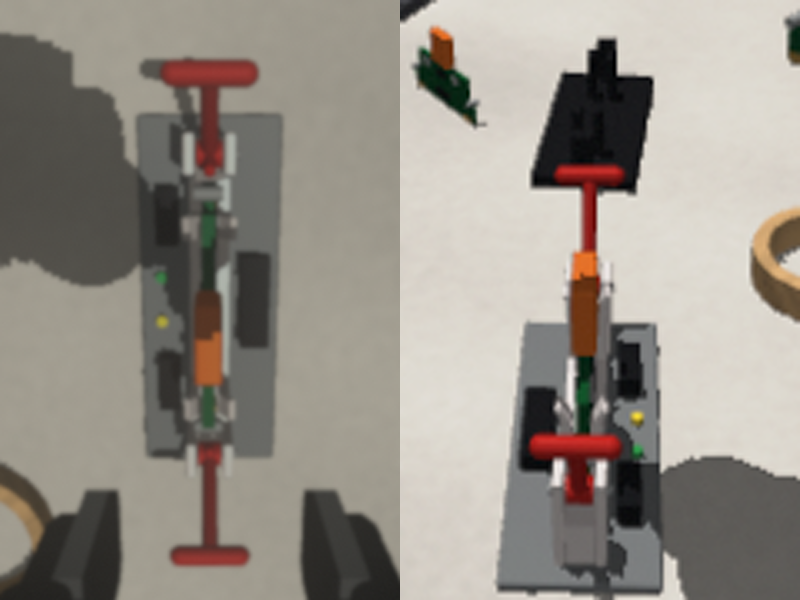

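View: the board stands in the guides upright, with its grip free at wrist crop (208,340) and side (585,305). Both levers are still open and symmetric. Now close the fingers and go outside the left bar.

```bash
python3 -m crank '{"travel":[[0.6,0,0],[1.3,0,0],[2.0,0,0],[2.7,0,0],[3.45,0,0]],"turn":[0,0,0,0,0]}' 0;python3 -m crank '{"travel":[[0,0,0],[0,0,0.7],[0,0,1.5],[0,0,2.3],[0,0,3.0]],"turn":[0,0,0,0,0]}';python3 -m crank '{"travel":[[0,0,0.1],[0,0,0.1],[0,0,0.1]],"turn":[0,0,0]}'
```

```text
clock: 12.0
tcp_pos: [0.4821, 0.2288, 0.2172]
orientation: [-0.001, 0.68, 0.734, -0.001]
wrist_force: [0.6, -0.7, 0.4]
finger_gap: 0.0001
clock: 12.42
tcp_pos: [0.4816, 0.2274, 0.0957]
orientation: [-0.001, 0.679, 0.734, -0.001]
wrist_force: [0.4, -0.1, -1.5]
finger_gap: 0.0004
clock: 12.67
tcp_pos: [0.4833, 0.2279, 0.0952]
orientation: [-0.0, 0.679, 0.734, -0.0]
wrist_force: [0.8, 0.7, 0.9]
finger_gap: 0.0
```

```bash
cat > lv.py <<'E'
from workcell import get_state
import numpy as np
s=get_state();D=np.array([.4946,.0938]);uy=np.array([-.0781,.9969]);ux=np.array([.9969,.0781])
d=s["tcp_pos"][:2]-D;al=d@uy*1e3;f=s["wrist_force"]
print("t %.2f along %.1f across %.1f z %.1f  Fal %.1f Fac %.1f Fz %.1f gap %.1f"%(s["clock"],al,d@ux*1e3,s["tcp_pos"][2]*1e3,f[:2]@uy,f[:2]@ux,f[2],s["finger_gap"]*1e3))
v=(abs(al)-91)/60
if abs(v)<1:
    q=.698-np.arcsin(v);print(" q if touching %.2f, bar z %.1f"%(q,45+60*np.cos(.698-q)))
E
python3 lv.py
```

```text
t 12.67 along 134.6 across -0.8 z 95.2  Fal 0.7 Fac 0.8 Fz 0.9 gap 0.0
 q if touching -0.11, bar z 86.3
```

```bash
python3 -m crank '{"travel":[[-0.15,0,0],[-0.3,0,0],[-0.42,0,-0.04],[-0.54,0,-0.1],[-0.66,0,-0.14]],"turn":[0,0,0,0,0]}'; python3 lv.py; python3 -m crank '{"travel":[[-0.1,0,-0.03],[-0.2,0,-0.05],[-0.3,0,-0.06],[-0.4,0,-0.06],[-0.4,0,-0.06]],"turn":[0,0,0,0,0]}'; python3 lv.py
```

```text
clock: 13.08
tcp_pos: [0.4858, 0.2012, 0.1015]
orientation: [0.0, 0.68, 0.734, 0.001]
wrist_force: [-1.0, -0.2, -1.0]
finger_gap: -0.0003
t 13.08 along 107.8 across -0.4 z 101.5  Fal -0.1 Fac -1.0 Fz -1.0 gap -0.3
 q if touching 0.41, bar z 102.6
clock: 13.5
tcp_pos: [0.4864, 0.1852, 0.1027]
orientation: [0.0, 0.68, 0.734, -0.0]
wrist_force: [0.7, -1.0, -0.3]
finger_gap: -0.0001
t 13.50 along 91.7 across -1.1 z 102.7  Fal -1.0 Fac 0.6 Fz -0.3 gap -0.1
 q if touching 0.69, bar z 105.0
```

```bash
python3 -m crank '{"travel":[[-0.04,0,0],[-0.08,0,0],[-0.08,0,0]],"turn":[0,0,0]}'; python3 lv.py; python3 -m crank '{"travel":[[-0.04,0,0],[-0.08,0,0],[-0.08,0,0]],"turn":[0,0,0]}'; python3 lv.py
```

```text
clock: 13.75
tcp_pos: [0.4866, 0.1825, 0.1026]
orientation: [-0.0, 0.679, 0.734, -0.0]
wrist_force: [-0.4, 1.5, -0.3]
finger_gap: -0.0001
t 13.75 along 89.1 across -1.1 z 102.6  Fal 1.5 Fac -0.3 Fz -0.3 gap -0.1
 q if touching 0.73, bar z 105.0
clock: 14.0
tcp_pos: [0.4869, 0.1793, 0.1027]
orientation: [0.0, 0.679, 0.734, -0.0]
wrist_force: [0.1, 0.1, -0.7]
finger_gap: -0.0004
t 14.00 along 85.8 across -1.0 z 102.7  Fal 0.0 Fac 0.1 Fz -0.7 gap -0.4
 q if touching 0.78, bar z 104.8
```

```bash
python3 -m crank '{"travel":[[-0.03,0,0],[-0.06,0,0],[-0.06,0,0]],"turn":[0,0,0]}'; python3 lv.py; python3 - <<'E'
from workcell import *
from h import *
s=read_camera("side")
for b in blobs(s,"red")+blobs(s,"orange"):print(*b[:3])
D=np.array([.4946,.0938]);uy=np.array([-.0781,.9969])
for q in(.17,.6,.7,.8,.9):
    a=.698-q;p=D+uy*(.075+.06*np.sin(a));print(q,proj(s,[*p,.045+.06*np.cos(a)]).round(1))
E
```

```text
clock: 14.25
tcp_pos: [0.4871, 0.1769, 0.1028]
orientation: [0.0, 0.679, 0.734, -0.0]
wrist_force: [-0.2, -0.6, -0.0]
finger_gap: -0.0001
t 14.25 along 83.4 across -1.0 z 102.8  Fal -0.5 Fac -0.2 Fz -0.0 gap -0.1
 q if touching 0.82, bar z 104.5
[370.6 300.5] 703 [362 276  18  51]
[277.5 297.5] 262 [264 291  27  20]
[372.  152.3] 390 [362 140  21  26]
[237.4 174.4] 57 [235 169   6  12]
0.17 [276.3 294. ]
0.6 [276.8 277.6]
0.7 [276.9 274.6]
0.8 [277.1 271.9]
0.9 [277.2 269.7]
```

The side mask shows the left bar still at row 294: the fingertips slid over it. Go back out and come in lower.

```bash
python3 -m crank '{"travel":[[0,0,-0.3],[0.5,0,-0.3],[1.0,0,-0.3],[1.3,0,-0.3],[1.3,0,0]],"turn":[0,0,0,0,0]}'; python3 -m crank '{"travel":[[0,0,0.25],[0,0,0.45],[0,0,0.45]],"turn":[0,0,0]}';python3 lv.py; python3 -m crank '{"travel":[[-0.1,0,0],[-0.2,0,0],[-0.3,0,0],[-0.4,0,0],[-0.5,0,0]],"turn":[0,0,0,0,0]}'; python3 lv.py;python3 - <<'E'
from workcell import *
from h import *
s=read_camera("side")
for b in blobs(s,"red"):print(*b[:3])
E
```

```text
clock: 14.72
tcp_pos: [0.4846, 0.2315, 0.1047]
orientation: [0.001, 0.678, 0.735, 0.002]
wrist_force: [0.6, 0.0, 0.7]
finger_gap: -0.0
clock: 14.97
tcp_pos: [0.4813, 0.2282, 0.0824]
orientation: [-0.001, 0.679, 0.734, -0.002]
wrist_force: [-0.0, -0.6, -0.7]
finger_gap: 0.0001
t 14.97 along 135.0 across -2.7 z 82.4  Fal -0.6 Fac -0.1 Fz -0.7 gap 0.1
 q if touching -0.13, bar z 85.8
clock: 15.38
tcp_pos: [0.485, 0.2083, 0.0852]
orientation: [0.0, 0.68, 0.734, 0.0]
wrist_force: [-0.8, -0.5, 0.3]
finger_gap: 0.0001
t 15.38 along 114.9 across -0.6 z 85.2  Fal -0.4 Fac -0.8 Fz 0.3 gap 0.1
 q if touching 0.29, bar z 100.0
[370.6 300.5] 703 [362 276  18  51]
[277.2 297.9] 247 [264 290  27  21]
```

```bash
python3 -m crank '{"travel":[[-0.1,0,0],[-0.2,0,0],[-0.3,0,-0.03],[-0.4,0,-0.06],[-0.4,0,-0.06]],"turn":[0,0,0,0,0]}'; python3 lv.py;python3 - <<'E'
from workcell import *
from h import *
s=read_camera("side");cv2.imwrite("pics/s8.png",cv2.resize(s["image"][180:330,215:345,::-1],(650,600),interpolation=cv2.INTER_CUBIC))
w=read_camera("wrist");pickle.dump(w,open("wrist8.pkl","wb"))
for b in blobs(s,"red")+[0]+blobs(w,"red"):print(b)
E
```

```text
clock: 15.85
tcp_pos: [0.4861, 0.1924, 0.0875]
orientation: [0.0, 0.68, 0.734, 0.0]
wrist_force: [0.4, -0.6, 0.3]
finger_gap: 0.0002
t 15.85 along 98.9 across -0.8 z 87.5  Fal -0.7 Fac 0.4 Fz 0.3 gap 0.2
 q if touching 0.57, bar z 104.5
(array([370.6, 300.5]), np.int32(703), array([362, 276,  18,  51], dtype=int32), array([15.3, 50.2]), 4.4)
(array([277.5, 297.5]), np.int32(262), array([264, 291,  27,  20], dtype=int32), array([19., 26.]), 90.0)
0
(array([ 98.3, 302.5]), np.int32(3178), array([ 81, 247,  36, 112], dtype=int32), array([ 30.8, 110.8]), 3.7)
(array([285.6, 260.8]), np.int32(60), array([277, 259,  18,   4], dtype=int32), array([ 3., 17.]), 90.0)
```

View pics/s8.png

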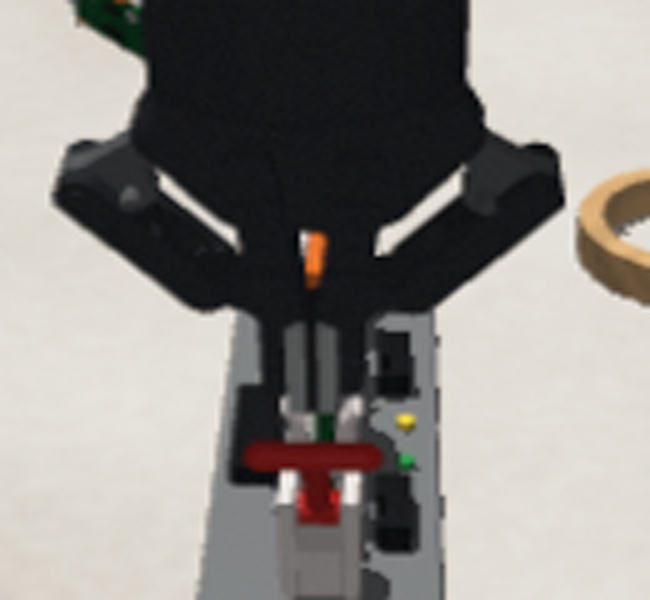

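```bash
python3 - <<'E'
from h import *
s=pickle.load(open("side7.pkl","rb"));w=pickle.load(open("wrist8.pkl","rb"))
T=np.array([.4861,.1924,.0875])
print("tcp proj",proj(s,T),proj(w,T))
for al in(-11,0,11):
    o,d=ray(s,215+313/5,180+408/4);y=.1924+al/1e3;X=o+d*(y-o[1])/d[1];print(al,X,X[2]-T[2])
import workcell;print([n for n in dir(workcell) if not n.startswith("__")])
h=cv2.resize(w["image"][180:420,180:400,::-1],(550,600));cv2.imwrite("pics/w8.png",h)
E
```

```text
tcp proj [277.08712627 295.85223219] [285.18304027 255.81089925]
-11 [0.48639904 0.1814     0.10291549] 0.015415494119775858
0 [0.48502275 0.1924     0.11282344] 0.025323435497855012
11 [0.48364647 0.2034     0.12273138] 0.035231376875934056
['MotionError', 'get_state', 'grip_point_offset', 'hand_in', 'read_camera']
```

```bash
python3 - <<'E'
from h import *
s=pickle.load(open("side7.pkl","rb"))
for (u,v),T in(((278,213.4),(.4955,.0918,.1344)),((282.5,124.6),(.5199,-.2247,.1462)),((282.7,60+226*.45),(.5205,-.2251,.0668)),((277.6,282),(.4861,.1924,.0875))):
    for al in(0,.011):
        o,d=ray(s,u,v);y=T[1]+al;X=o+d*(y-o[1])/d[1];print(T,al,round((X[2]-T[2])*1e3,1))
E
python3 lv.py
```

```text
(0.4955, 0.0918, 0.1344) 0 23.9
(0.4955, 0.0918, 0.1344) 0.011 30.8
(0.5199, -0.2247, 0.1462) 0 37.2
(0.5199, -0.2247, 0.1462) 0.011 41.1
(0.5205, -0.2251, 0.0668) 0 29.8
(0.5205, -0.2251, 0.0668) 0.011 34.9
(0.4861, 0.1924, 0.0875) 0 25.3
(0.4861, 0.1924, 0.0875) 0.011 35.2
t 15.95 along 99.5 across -0.9 z 87.3  Fal -0.6 Fac 0.5 Fz -0.8 gap 0.3
 q if touching 0.56, bar z 104.4
```

Both cameras place the visible fingertips well above the stated TCP (20–30 mm), which explains passing over the bar. Approach again about 30 mm lower.

```bash
python3 -m crank '{"travel":[[0,0,-0.3],[0.5,0,-0.3],[0.9,0,-0.3],[0.9,0,0.2],[0.9,0,0.8]],"turn":[0,0,0,0,0]}'; python3 -m crank '{"travel":[[0,0,0],[0,0,0]],"turn":[0,0]}'; python3 lv.py; python3 -m crank '{"travel":[[-0.1,0,0],[-0.2,0,0],[-0.3,0,0],[-0.4,0,0],[-0.4,0,0]],"turn":[0,0,0,0,0]}'; python3 lv.py; cat > sb.py <<'E'
from workcell import *
from h import *
s=read_camera("side")
D=np.array([.4946,.0938]);uy=np.array([-.0781,.9969])
for b in blobs(s,"red")+blobs(s,"orange"):
    if 255<b[0][0]<300:print(*b[:3])
for sg in(1,-1):print([ (q,*proj(s,[*(D+sg*uy*(.075+.06*np.sin(.698-q))),.045+.06*np.cos(.698-q)]).round(0)) for q in(.17,.4,.6,.8,1.,1.2,1.4)])
E
python3 sb.py
```

```text
clock: 16.37
tcp_pos: [0.4852, 0.2307, 0.0567]
orientation: [0.001, 0.679, 0.734, 0.002]
wrist_force: [0.3, -0.1, -0.9]
finger_gap: -0.0
clock: 16.53
tcp_pos: [0.4815, 0.2287, 0.0542]
orientation: [-0.001, 0.679, 0.734, -0.002]
wrist_force: [-0.7, -0.3, 1.8]
finger_gap: 0.0
t 16.53 along 135.5 across -2.5 z 54.2  Fal -0.3 Fac -0.8 Fz 1.8 gap 0.0
 q if touching -0.14, bar z 85.3
clock: 16.95
tcp_pos: [0.4852, 0.2125, 0.0562]
orientation: [0.0, 0.68, 0.733, 0.001]
wrist_force: [-0.1, -0.6, 0.3]
finger_gap: 0.0002
t 16.95 along 119.0 across -0.1 z 56.2  Fal -0.6 Fac -0.1 Fz 0.3 gap 0.2
 q if touching 0.21, bar z 98.0
[288.7 292.1] 21 [287 289   4   7]
[(0.17, np.float64(276.0), np.float64(294.0)), (0.4, np.float64(277.0), np.float64(285.0)), (0.6, np.float64(277.0), np.float64(278.0)), (0.8, np.float64(277.0), np.float64(272.0)), (1.0, np.float64(277.0), np.float64(268.0)), (1.2, np.float64(278.0), np.float64(266.0)), (1.4, np.float64(278.0), np.float64(265.0))]
[(0.17, np.float64(280.0), np.float64(212.0)), (0.4, np.float64(280.0), np.float64(213.0)), (0.6, np.float64(280.0), np.float64(215.0)), (0.8, np.float64(280.0), np.float64(219.0)), (1.0, np.float64(280.0), np.float64(224.0)), (1.2, np.float64(280.0), np.float64(230.0)), (1.4, np.float64(279.0), np.float64(237.0))]
```

```bash
python3 -m crank '{"travel":[[-0.1,0,0],[-0.2,0,0],[-0.3,0,0],[-0.3,0,0]],"turn":[0,0,0,0]}'; python3 lv.py;python3 -m crank '{"travel":[[-0.1,0,0],[-0.2,0,0],[-0.3,0,0],[-0.4,0,0],[-0.4,0,0]],"turn":[0,0,0,0,0]}'; python3 lv.py; python3 sb.py|head -3; python3 - <<'E'
from workcell import *
from h import *
w=read_camera("wrist");pickle.dump(w,open("wrist9.pkl","wb"))
for b in blobs(w,"red"):print(*b)
D=np.array([.4946,.0938]);uy=np.array([-.0781,.9969])
print([(q,*proj(w,[*(D+uy*(.075+.06*np.sin(.698-q))),.045+.06*np.cos(.698-q)]).round(0)) for q in(.17,.4,.6,.8,1.)])
E
```

```text
clock: 17.33
tcp_pos: [0.4853, 0.2002, 0.0552]
orientation: [0.0, 0.68, 0.734, -0.0]
wrist_force: [0.6, 0.1, 0.0]
finger_gap: 0.0002
t 17.33 along 106.8 across -1.0 z 55.2  Fal 0.1 Fac 0.6 Fz 0.0 gap 0.2
 q if touching 0.43, bar z 102.9
clock: 17.75
tcp_pos: [0.4863, 0.184, 0.055]
orientation: [0.0, 0.68, 0.733, -0.0]
wrist_force: [0.5, 0.6, -0.0]
finger_gap: 0.0
t 17.75 along 90.6 across -1.2 z 55.0  Fal 0.6 Fac 0.5 Fz -0.0 gap 0.0
 q if touching 0.70, bar z 105.0
[278.5 304.6] 86 [275 297   8  14]
[277.9 260.3] 30 [276 256   4  11]
[(0.17, np.float64(276.0), np.float64(294.0)), (0.4, np.float64(277.0), np.float64(285.0)), (0.6, np.float64(277.0), np.float64(278.0)), (0.8, np.float64(277.0), np.float64(272.0)), (1.0, np.float64(277.0), np.float64(268.0)), (1.2, np.float64(278.0), np.float64(266.0)), (1.4, np.float64(278.0), np.float64(265.0))]
[ 73.8 317.2] 4234 [ 55 254  39 127] [ 36.6 125.4] 3.4
[(0.17, np.float64(288.0), np.float64(266.0)), (0.4, np.float64(288.0), np.float64(301.0)), (0.6, np.float64(288.0), np.float64(329.0)), (0.8, np.float64(288.0), np.float64(354.0)), (1.0, np.float64(288.0), np.float64(373.0))]
```

The side mask shows that the left bar has left row 294 and follows the fingers. Raise the tips nearer the bar and go on in small steps.

```bash
python3 -m crank '{"travel":[[0.03,0,-0.1],[0.03,0,-0.2],[0.03,0,-0.35],[0,0,-0.35]],"turn":[0,0,0,0]}'; python3 -m crank '{"travel":[[-0.04,0,0],[-0.08,0,0],[-0.08,0,0]],"turn":[0,0,0]}'; python3 lv.py;  python3 -m crank '{"travel":[[-0.03,0,0],[-0.06,0,0],[-0.06,0,0]],"turn":[0,0,0]}'; python3 lv.py; python3 sb.py|head -3
```

```text
clock: 18.18
tcp_pos: [0.4873, 0.1855, 0.0706]
orientation: [0.001, 0.679, 0.734, 0.001]
wrist_force: [0.2, -0.3, -0.0]
finger_gap: -0.0
clock: 18.43
tcp_pos: [0.4869, 0.1818, 0.0692]
orientation: [0.0, 0.679, 0.734, 0.0]
wrist_force: [0.1, 0.2, 0.4]
finger_gap: -0.0001
t 18.43 along 88.3 across -0.8 z 69.2  Fal 0.2 Fac 0.1 Fz 0.4 gap -0.1
 q if touching 0.74, bar z 104.9
clock: 18.68
tcp_pos: [0.4869, 0.1793, 0.0691]
orientation: [0.0, 0.679, 0.734, -0.0]
wrist_force: [0.0, 0.2, 0.4]
finger_gap: -0.0
t 18.68 along 85.8 across -1.0 z 69.1  Fal 0.2 Fac 0.0 Fz 0.4 gap -0.0
 q if touching 0.78, bar z 104.8
[278.5 300.3] 126 [275 287   8  24]
[277.8 248.5] 43 [276 243   5  14]
[(0.17, np.float64(276.0), np.float64(294.0)), (0.4, np.float64(277.0), np.float64(285.0)), (0.6, np.float64(277.0), np.float64(278.0)), (0.8, np.float64(277.0), np.float64(272.0)), (1.0, np.float64(277.0), np.float64(268.0)), (1.2, np.float64(278.0), np.float64(266.0)), (1.4, np.float64(278.0), np.float64(265.0))]
```

```bash
for i in 1 2; do python3 -m crank '{"travel":[[-0.03,0,0],[-0.06,0,0],[-0.06,0,0]],"turn":[0,0,0]}' >/dev/null; python3 lv.py; done
```

```text
t 18.98 along 83.6 across -1.1 z 69.0  Fal 0.9 Fac 1.2 Fz -0.6 gap -0.1
 q if touching 0.82, bar z 104.5
t 19.23 along 81.5 across -1.1 z 68.9  Fal 4.1 Fac 0.6 Fz -2.7 gap 0.3
 q if touching 0.86, bar z 104.2
```

Claw contact felt on the left at 4 N (q≈0.83). Now the right lever.

```bash
python3 -m crank '{"travel":[[0.15,0,0],[0.2,0,-0.5],[0.2,0,-1.1],[0.0,0,-1.6],[-0.6,0,-1.6]],"turn":[0,0,0,0,0]}'; python3 -m crank '{"travel":[[-0.8,0,0],[-1.6,0,0],[-2.4,0,0],[-3.2,0,0],[-4.0,0,0]],"turn":[0,0,0,0,0]}';python3 -m crank '{"travel":[[-0.5,0,0],[-0.8,0,0],[-0.8,0,0.6],[-0.8,0,1.3],[-0.8,0,1.9]],"turn":[0,0,0,0,0]}'; python3 -m crank '{"travel":[[0,0,0],[0,0,0]],"turn":[0,0]}';python3 lv.py
```

```text
clock: 19.65
tcp_pos: [0.4915, 0.1525, 0.1374]
orientation: [0.002, 0.678, 0.735, 0.002]
wrist_force: [-0.5, -0.1, -0.3]
finger_gap: 0.0
clock: 20.07
tcp_pos: [0.5011, -0.0104, 0.1334]
orientation: [0.0, 0.679, 0.734, -0.001]
wrist_force: [0.6, -0.4, 0.1]
finger_gap: 0.0001
clock: 20.48
tcp_pos: [0.5039, -0.0409, 0.0565]
orientation: [0.0, 0.68, 0.734, -0.0]
wrist_force: [0.4, -0.2, 0.2]
finger_gap: 0.0001
clock: 20.65
tcp_pos: [0.5024, -0.04, 0.0564]
orientation: [-0.001, 0.679, 0.734, -0.001]
wrist_force: [-0.3, -0.3, 0.8]
finger_gap: -0.0001
t 20.65 along -134.0 across -2.7 z 56.4  Fal -0.3 Fac -0.3 Fz 0.8 gap -0.1
 q if touching -0.10, bar z 86.8
```

```bash
python3 -m crank '{"travel":[[0.15,0,0],[0.3,0,0],[0.45,0,0],[0.6,0,0],[0.75,0,0]],"turn":[0,0,0,0,0]}'; python3 -m crank '{"travel":[[0.12,0,-0.1],[0.24,0,-0.25],[0.35,0,-0.35],[0.35,0,-0.35]],"turn":[0,0,0,0]}';python3 lv.py;  python3 -m crank '{"travel":[[0.05,0,0],[0.1,0,0],[0.1,0,0]],"turn":[0,0,0]}'; python3 lv.py; python3 sb.py
```

```text
clock: 21.07
tcp_pos: [0.5027, -0.0105, 0.0585]
orientation: [0.001, 0.679, 0.734, 0.0]
wrist_force: [1.1, -2.2, 1.4]
finger_gap: -0.0003
clock: 21.4
tcp_pos: [0.5008, 0.0043, 0.0722]
orientation: [0.0, 0.679, 0.734, 0.001]
wrist_force: [-0.1, -0.5, 0.5]
finger_gap: 0.0001
t 21.40 along -89.8 across -0.8 z 72.2  Fal -0.5 Fac -0.2 Fz 0.5 gap 0.1
 q if touching 0.72, bar z 105.0
clock: 21.65
tcp_pos: [0.5002, 0.0074, 0.0712]
orientation: [0.0, 0.679, 0.734, 0.0]
wrist_force: [-0.2, -0.8, 0.6]
finger_gap: -0.0001
t 21.65 along -86.6 across -1.2 z 71.2  Fal -0.8 Fac -0.3 Fz 0.6 gap -0.1
 q if touching 0.77, bar z 104.8
[280.9 220.9] 140 [271 216  21  19]
[278.6 283.4] 336 [266 268  26  43]
[280.1 250.6] 221 [277 235   8  32]
[(0.17, np.float64(276.0), np.float64(294.0)), (0.4, np.float64(277.0), np.float64(285.0)), (0.6, np.float64(277.0), np.float64(278.0)), (0.8, np.float64(277.0), np.float64(272.0)), (1.0, np.float64(277.0), np.float64(268.0)), (1.2, np.float64(278.0), np.float64(266.0)), (1.4, np.float64(278.0), np.float64(265.0))]
[(0.17, np.float64(280.0), np.float64(212.0)), (0.4, np.float64(280.0), np.float64(213.0)), (0.6, np.float64(280.0), np.float64(215.0)), (0.8, np.float64(280.0), np.float64(219.0)), (1.0, np.float64(280.0), np.float64(224.0)), (1.2, np.float64(280.0), np.float64(230.0)), (1.4, np.float64(279.0), np.float64(237.0))]
```

```bash
for i in 1 2 3; do python3 -m crank '{"travel":[[0.03,0,0],[0.06,0,0],[0.06,0,0]],"turn":[0,0,0]}' >/dev/null; python3 lv.py; done
```

```text
t 21.95 along -84.4 across -1.4 z 71.0  Fal -0.7 Fac 0.2 Fz 0.4 gap -0.2
 q if touching 0.81, bar z 104.6
t 22.20 along -81.9 across -1.4 z 71.0  Fal 0.4 Fac -1.1 Fz 0.2 gap -0.1
 q if touching 0.85, bar z 104.3
t 22.45 along -79.9 across -1.4 z 71.1  Fal -3.5 Fac -0.7 Fz -2.1 gap -0.1
 q if touching 0.88, bar z 104.0
```

```bash
for i in 1 2 3; do python3 -m crank '{"travel":[[0.03,0,0.01],[0.06,0,0.015],[0.06,0,0.015]],"turn":[0,0,0]}' >/dev/null; python3 lv.py; done;python3 sb.py | head -3
```

```text
t 22.70 along -77.3 across -1.2 z 70.7  Fal -3.7 Fac -1.2 Fz 0.4 gap -0.1
 q if touching 0.93, bar z 103.4
t 22.95 along -74.6 across -1.2 z 70.2  Fal -4.3 Fac -1.6 Fz 3.8 gap -0.1
 q if touching 0.97, bar z 102.7
t 23.20 along -72.1 across -1.0 z 69.5  Fal -4.1 Fac -1.9 Fz 3.6 gap -0.0
 q if touching 1.02, bar z 102.0
[280.8 225.3] 121 [271 222  21  13]
[278.4 283.1] 344 [266 268  26  43]
[280.1 250.7] 220 [276 235   9  32]
```

```bash
python3 -m crank '{"travel":[[-0.2,0,0],[-0.2,0,-0.6],[-0.2,0,-1.2],[0.0,0,-1.6],[0.6,0,-1.6]],"turn":[0,0,0,0,0]}'>/dev/null; python3 -m crank '{"travel":[[0.8,0,0],[1.6,0,0],[2.4,0,0],[3.1,0,0],[3.6,0,0]],"turn":[0,0,0,0,0]}'>/dev/null;python3 -m crank '{"travel":[[0.1,0,0],[0.1,0,0.4],[0.1,0,0.9],[0.1,0,1.4],[0.1,0,1.6]],"turn":[0,0,0,0,0]}'>/dev/null; python3 -m crank '{"travel":[[-0.15,0,0],[-0.25,0,0],[-0.3,0,0],[-0.3,0,0]],"turn":[0,0,0,0]}';python3 lv.py
```

```text
clock: 24.83
tcp_pos: [0.4879, 0.1804, 0.0706]
orientation: [0.001, 0.68, 0.733, 0.001]
wrist_force: [-0.1, -0.1, 0.3]
finger_gap: 0.0001
t 24.83 along 86.9 across 0.1 z 70.6  Fal -0.1 Fac -0.1 Fz 0.3 gap 0.1
 q if touching 0.77, bar z 104.9
```

```bash
for i in 1 2 3 4 5; do python3 -m crank '{"travel":[[-0.04,0,0.01],[-0.08,0,0.015],[-0.08,0,0.015]],"turn":[0,0,0]}' >/dev/null; python3 lv.py; done;python3 sb.py | head -3
```

```text
t 25.08 along 84.2 across -0.7 z 69.3  Fal -0.2 Fac -0.1 Fz -0.1 gap 0.1
 q if touching 0.81, bar z 104.6
t 25.33 along 81.7 across -0.7 z 68.5  Fal 2.2 Fac -1.5 Fz 2.9 gap -0.1
 q if touching 0.85, bar z 104.3
t 25.58 along 78.3 across -0.7 z 67.8  Fal 3.4 Fac -0.0 Fz 4.0 gap -0.1
 q if touching 0.91, bar z 103.6
t 25.83 along 74.6 across -0.8 z 67.0  Fal 4.2 Fac 0.8 Fz 3.4 gap 0.1
 q if touching 0.97, bar z 102.7
t 26.08 along 71.3 across -0.8 z 66.2  Fal 3.5 Fac 2.5 Fz 1.0 gap -0.1
 q if touching 1.03, bar z 101.7
[289.3 267.8] 15 [288 265   4   6]
[278.5 298.2] 148 [275 282   8  29]
[278.3 244. ] 47 [276 239   5  13]
```

```bash
for i in 1 2 ; do python3 -m crank '{"travel":[[-0.04,0,0.02],[-0.08,0,0.03],[-0.08,0,0.03]],"turn":[0,0,0]}' >/dev/null; python3 lv.py; done
```

```text
t 26.38 along 68.1 across -0.9 z 65.0  Fal 3.5 Fac 0.3 Fz 0.9 gap 0.2
 q if touching 1.09, bar z 100.5
t 26.63 along 65.0 across -1.0 z 63.8  Fal 3.8 Fac 1.6 Fz 0.3 gap 0.1
 q if touching 1.15, bar z 99.1
```

```bash
python3 -m crank '{"travel":[[0.2,0,0],[0.2,0,-0.6],[0.2,0,-1.2],[0.0,0,-1.7],[-0.6,0,-1.7]],"turn":[0,0,0,0,0]}'>/dev/null; python3 -m crank '{"travel":[[-0.8,0,0],[-1.6,0,0],[-2.4,0,0],[-3.0,0,0],[-3.3,0,0]],"turn":[0,0,0,0,0]}'>/dev/null;python3 -m crank '{"travel":[[0,0,0],[0,0,0.4],[0,0,0.9],[0,0,1.4],[0,0,1.65]],"turn":[0,0,0,0,0]}'>/dev/null; python3 -m crank '{"travel":[[0.1,0,0],[0.2,0,0],[0.2,0,0]],"turn":[0,0,0]}';python3 lv.py
```

```text
clock: 28.13
tcp_pos: [0.5002, 0.0123, 0.0668]
orientation: [0.0, 0.679, 0.734, 0.0]
wrist_force: [0.6, -0.1, 0.9]
finger_gap: -0.0003
t 28.13 along -81.7 across -0.8 z 66.8  Fal -0.1 Fac 0.6 Fz 0.9 gap -0.3
 q if touching 0.85, bar z 104.3
```

```bash
for i in 1 2 3 4 5 6; do python3 -m crank '{"travel":[[0.04,0,0.01],[0.08,0,0.02],[0.08,0,0.02]],"turn":[0,0,0]}' >/dev/null; python3 lv.py; done
```

```text
t 28.38 along -79.4 across -0.7 z 65.9  Fal 0.3 Fac 0.4 Fz -0.1 gap 0.1
 q if touching 0.89, bar z 103.9
t 28.63 along -76.2 across -1.2 z 64.4  Fal 0.2 Fac 0.4 Fz -0.4 gap 0.3
 q if touching 0.95, bar z 103.1
t 28.88 along -73.7 across -1.0 z 63.8  Fal -2.7 Fac -0.7 Fz 2.0 gap -0.2
 q if touching 0.99, bar z 102.5
t 29.13 along -70.1 across -1.0 z 62.9  Fal -3.3 Fac 0.3 Fz 2.7 gap 0.1
 q if touching 1.05, bar z 101.3
t 29.38 along -66.7 across -1.1 z 61.9  Fal -3.6 Fac 0.0 Fz 1.2 gap -0.1
 q if touching 1.12, bar z 99.8
t 29.63 along -63.4 across -1.2 z 60.9  Fal -4.5 Fac 0.4 Fz 1.2 gap -0.3
 q if touching 1.18, bar z 98.3
```

```bash
for i in 1 2 3; do python3 -m crank '{"travel":[[0.02,0,0.01],[0.05,0,0.02],[0.05,0,0.02]],"turn":[0,0,0]}' >/dev/null; python3 lv.py; done
```

```text
t 29.88 along -61.5 across -1.2 z 60.2  Fal -4.5 Fac 0.1 Fz -0.3 gap 0.2
 q if touching 1.21, bar z 97.2
t 30.13 along -59.5 across -1.2 z 59.4  Fal -4.5 Fac 1.4 Fz -0.9 gap -0.3
 q if touching 1.25, bar z 96.0
t 30.38 along -57.4 across -1.3 z 58.6  Fal -3.4 Fac -0.5 Fz 0.1 gap 0.0
 q if touching 1.29, bar z 94.7
```

```bash
python3 -m crank '{"travel":[[-0.2,0,0],[-0.2,0,-0.6],[-0.2,0,-1.2],[0.0,0,-1.8],[0.6,0,-1.8]],"turn":[0,0,0,0,0]}'>/dev/null; python3 -m crank '{"travel":[[0.8,0,0],[1.6,0,0],[2.2,0,0],[2.7,0,0],[2.85,0,0]],"turn":[0,0,0,0,0]}'>/dev/null;python3 -m crank '{"travel":[[0,0,0],[0,0,0.5],[0,0,1.1],[0,0,1.6],[0,0,1.85]],"turn":[0,0,0,0,0]}'>/dev/null; python3 -m crank '{"travel":[[-0.05,0,0],[-0.1,0,0],[-0.1,0,0]],"turn":[0,0,0]}';python3 lv.py
```

```text
clock: 31.88
tcp_pos: [0.4886, 0.1692, 0.0578]
orientation: [0.0, 0.68, 0.733, 0.001]
wrist_force: [0.2, 0.9, 0.2]
finger_gap: -0.0003
t 31.88 along 75.7 across -0.1 z 57.8  Fal 0.9 Fac 0.3 Fz 0.2 gap -0.3
 q if touching 0.96, bar z 103.0
```

```bash
python3 -m crank '{"travel":[[-0.05,0,-0.1],[-0.1,0,-0.1],[-0.1,0,-0.1]],"turn":[0,0,0]}'>/dev/null; for i in 1 2 3 4 5 6; do python3 -m crank '{"travel":[[-0.03,0,0.01],[-0.06,0,0.02],[-0.06,0,0.02]],"turn":[0,0,0]}' >/dev/null; python3 lv.py; done
```

```text
t 32.38 along 69.9 across -1.0 z 60.0  Fal 1.1 Fac 0.4 Fz 0.6 gap -0.1
 q if touching 1.06, bar z 101.2
t 32.63 along 68.1 across -1.0 z 59.2  Fal 2.6 Fac -0.1 Fz 1.4 gap -0.0
 q if touching 1.09, bar z 100.4
t 32.88 along 65.5 across -1.0 z 58.3  Fal 4.0 Fac 0.4 Fz 1.1 gap 0.2
 q if touching 1.14, bar z 99.3
t 33.13 along 63.0 across -1.1 z 57.3  Fal 5.7 Fac -0.4 Fz -0.2 gap 0.1
 q if touching 1.18, bar z 98.1
t 33.38 along 60.7 across -1.2 z 56.5  Fal 4.5 Fac -0.2 Fz -0.4 gap 0.2
 q if touching 1.23, bar z 96.8
t 33.63 along 58.2 across -1.3 z 55.7  Fal 5.1 Fac -0.6 Fz 0.3 gap -0.2
 q if touching 1.28, bar z 95.2
```

```bash
for i in 1 2 3; do python3 -m crank '{"travel":[[-0.02,0,0],[-0.05,0,0],[-0.05,0,0]],"turn":[0,0,0]}' >/dev/null; python3 lv.py; done
```

```text
t 33.88 along 56.1 across -1.3 z 55.8  Fal 4.3 Fac 0.0 Fz 0.5 gap -0.3
 q if touching 1.32, bar z 93.8
t 34.13 along 54.4 across -1.3 z 55.9  Fal 6.4 Fac -0.4 Fz 0.3 gap 0.0
 q if touching 1.35, bar z 92.5
t 34.38 along 52.9 across -1.3 z 55.9  Fal 6.6 Fac -0.5 Fz -1.1 gap 0.1
 q if touching 1.39, bar z 91.3
```

```bash
python3 -m crank '{"travel":[[0.2,0,0],[0.2,0,-0.6],[0.2,0,-1.2],[0.0,0,-1.85],[-0.6,0,-1.85]],"turn":[0,0,0,0,0]}'>/dev/null; python3 -m crank '{"travel":[[-0.8,0,0],[-1.5,0,0],[-2.1,0,0],[-2.5,0,0],[-2.6,0,0]],"turn":[0,0,0,0,0]}'>/dev/null;python3 -m crank '{"travel":[[0,0,0],[0,0,0.5],[0,0,1.1],[0,0,1.5],[0,0,1.73]],"turn":[0,0,0,0,0]}'>/dev/null; python3 -m crank '{"travel":[[0.1,0,0],[0.2,0,0],[0.2,0,0]],"turn":[0,0,0]}';python3 lv.py;  for i in 1 2; do python3 -m crank '{"travel":[[0.02,0,0],[0.05,0,0],[0.05,0,0]],"turn":[0,0,0]}' >/dev/null; python3 lv.py; done
```

```text
clock: 35.88
tcp_pos: [0.4993, 0.0269, 0.0617]
orientation: [0.0, 0.679, 0.734, 0.0]
wrist_force: [1.0, 0.7, 0.1]
finger_gap: 0.0001
t 35.88 along -67.0 across -0.5 z 61.7  Fal 0.6 Fac 1.1 Fz 0.1 gap 0.1
 q if touching 1.11, bar z 100.0
t 36.13 along -65.9 across -0.6 z 61.6  Fal 0.7 Fac 0.4 Fz -0.4 gap -0.0
 q if touching 1.13, bar z 99.5
t 36.38 along -63.9 across -1.2 z 60.9  Fal -0.7 Fac -1.5 Fz 0.0 gap 0.0
 q if touching 1.17, bar z 98.5
```

```bash
for i in 1 2 3 4 5; do python3 -m crank '{"travel":[[0.03,0,0.01],[0.06,0,0.015],[0.06,0,0.015]],"turn":[0,0,0]}' >/dev/null; python3 lv.py; done
```

```text
t 36.63 along -61.4 across -1.3 z 60.1  Fal -0.5 Fac 0.1 Fz -0.0 gap -0.2
 q if touching 1.21, bar z 97.2
t 36.88 along -59.1 across -1.2 z 59.5  Fal -0.5 Fac 0.1 Fz -0.0 gap 0.2
 q if touching 1.26, bar z 95.8
t 37.13 along -57.4 across -1.2 z 58.9  Fal -3.8 Fac 0.1 Fz -0.4 gap -0.2
 q if touching 1.29, bar z 94.7
t 37.38 along -54.6 across -1.1 z 58.3  Fal -4.4 Fac -1.4 Fz 0.6 gap -0.2
 q if touching 1.35, bar z 92.7
t 37.63 along -52.2 across -1.1 z 57.8  Fal -5.8 Fac -0.5 Fz 0.2 gap 0.1
 q if touching 1.40, bar z 90.8
```

```bash
for i in 1 2; do python3 -m crank '{"travel":[[0.02,0,0.01],[0.04,0,0.01],[0.04,0,0.01]],"turn":[0,0,0]}' >/dev/null; python3 lv.py; done; python3 - <<'E'
from workcell import *
from h import *
s=read_camera("side");pickle.dump(s,open("side10.pkl","wb"))
for b in blobs(s,"red")+blobs(s,"orange"):print(*b[:3])
E
```

```text
t 37.88 along -51.1 across -1.1 z 57.5  Fal -7.1 Fac -0.9 Fz 1.1 gap -0.2
 q if touching 1.43, bar z 89.8
t 38.13 along -50.2 across -1.1 z 57.0  Fal -9.7 Fac -0.8 Fz -0.2 gap 0.1
 q if touching 1.45, bar z 89.0
[280.5 237.1] 85 [270 235  22   5]
[279.  281.1] 360 [267 262  25  49]
[370.5 300.6] 702 [361 276  19  51]
[372.  152.3] 391 [362 140  21  26]
[237.4 174.4] 57 [235 169   6  12]
[279.9 250.6] 172 [276 239   8  24]
```

Right end: the force climbs to 9.7 N while motion stalls, so it is seated. Back to the left to finish it.

```bash
python3 -m crank '{"travel":[[-0.2,0,0],[-0.2,0,-0.6],[-0.2,0,-1.2],[0.0,0,-1.85],[0.6,0,-1.85]],"turn":[0,0,0,0,0]}'>/dev/null; python3 -m crank '{"travel":[[0.8,0,0],[1.4,0,0],[1.9,0,0],[2.2,0,0],[2.3,0,0]],"turn":[0,0,0,0,0]}'>/dev/null;python3 -m crank '{"travel":[[0,0,0],[0,0,0.5],[0,0,1.1],[0,0,1.6],[0,0,1.86]],"turn":[0,0,0,0,0]}'>/dev/null; python3 -m crank '{"travel":[[-0.08,0,0],[-0.16,0,0],[-0.16,0,0]],"turn":[0,0,0]}';python3 lv.py;  for i in 1 2; do python3 -m crank '{"travel":[[-0.02,0,0],[-0.05,0,0],[-0.05,0,0]],"turn":[0,0,0]}' >/dev/null; python3 lv.py; done
```

```text
clock: 39.68
tcp_pos: [0.4898, 0.1534, 0.0576]
orientation: [0.001, 0.68, 0.733, 0.0]
wrist_force: [-1.4, -0.7, 0.3]
finger_gap: -0.0001
t 39.68 along 59.8 across -0.1 z 57.6  Fal -0.6 Fac -1.4 Fz 0.3 gap -0.1
 q if touching 1.24, bar z 96.3
t 39.93 along 58.6 across -0.3 z 57.5  Fal -0.3 Fac 0.3 Fz -0.5 gap 0.2
 q if touching 1.27, bar z 95.5
t 40.18 along 57.3 across -0.5 z 56.9  Fal 2.3 Fac 0.5 Fz 0.1 gap 0.1
 q if touching 1.29, bar z 94.6
```

```bash
for i in 1 2 3; do python3 -m crank '{"travel":[[-0.02,0,0],[-0.04,0,0],[-0.04,0,0]],"turn":[0,0,0]}' >/dev/null; python3 lv.py; done
```

```text
t 40.43 along 55.7 across -0.9 z 56.6  Fal 3.8 Fac 0.7 Fz 0.2 gap 0.1
 q if touching 1.33, bar z 93.5
t 40.68 along 54.3 across -1.1 z 56.6  Fal 6.3 Fac 1.0 Fz 1.1 gap 0.1
 q if touching 1.36, bar z 92.5
t 40.93 along 53.3 across -1.2 z 56.5  Fal 6.5 Fac 1.2 Fz 0.1 gap 0.1
 q if touching 1.38, bar z 91.7
```

```bash
for i in 1 2; do python3 -m crank '{"travel":[[-0.02,0,0],[-0.03,0,0],[-0.03,0,0]],"turn":[0,0,0]}' >/dev/null; python3 lv.py; done
```

```text
t 41.18 along 52.8 across -1.3 z 56.3  Fal 10.4 Fac 1.1 Fz -1.8 gap -0.5
 q if touching 1.39, bar z 91.3
t 41.43 along 52.3 across -1.3 z 56.1  Fal 13.1 Fac 1.1 Fz -2.9 gap -0.1
 q if touching 1.40, bar z 90.9
```

Left end: 10 → 13 N with the motion stalled, so it is seated. Withdraw, then check depth, level and levers.

```bash
python3 -m crank '{"travel":[[0.1,0,0],[0.2,0,-0.4],[0.2,0,-1.2],[0.2,0,-2.2],[0,0,-3]],"turn":[0,0,0,0,0]}'; python3 -m crank '{"travel":[[-0.6,0,-0.3],[-1.3,0,-0.5],[-2,0,-0.5],[-2.4,0,-0.5],[-2.4,0,-0.5]],"turn":[0,0,0,0,0]}'; python3 lv.py; python3 - <<'E'
from workcell import *
from h import *
w=read_camera("wrist");pickle.dump(w,open("wrist11.pkl","wb"));s=read_camera("side");pickle.dump(s,open("side11.pkl","wb"))
for b in blobs(s,"red")+blobs(s,"orange"):
    if 255<b[0][0]<300:print(*b[:3])
D=np.array([.4952,.0946]);uy=np.array([-.0781,.9969])
for sg in(1,-1):print([(q,*proj(s,[*(D+sg*uy*(.075+.06*np.sin(.698-q))),.045+.06*np.cos(.698-q)]).round(1)) for q in(1.2,1.3,1.4,1.5)])
for zb in(.022,.0165,.0135,.0105):print(zb,[proj(s,[*(D+uy*y),zb+z]).round(1) for y,z in((.017,.088),(-.017,.088),(.058,.025),(.017,.05))])
f=np.zeros((600,800,3),np.uint8)
f[:,:400]=cv2.resize(s["image"][210:330,240:320,::-1],(400,600),interpolation=cv2.INTER_CUBIC)
f[:,400:]=cv2.resize(w["image"][60:360,180:380,::-1],(400,600),interpolation=cv2.INTER_CUBIC)
cv2.imwrite("pics/e.png",f)
E
```

```text
clock: 41.85
tcp_pos: [0.4889, 0.143, 0.1782]
orientation: [0.0, 0.679, 0.734, -0.001]
wrist_force: [1.5, 0.3, 0.3]
finger_gap: 0.0004
clock: 42.27
tcp_pos: [0.497, 0.0439, 0.1966]
orientation: [0.001, 0.681, 0.732, -0.001]
wrist_force: [1.7, -0.3, -0.7]
finger_gap: -0.0004
t 42.27 along -49.9 across -1.5 z 196.6  Fal -0.4 Fac 1.7 Fz -0.7 gap -0.4
 q if touching 1.45, bar z 88.7
[280.4 234.2] 108 [270 232  22   7]
[279.  281.2] 359 [267 262  25  49]
[279.9 251.1] 165 [276 240   9  23]
[(1.2, np.float64(277.2), np.float64(265.9)), (1.3, np.float64(277.4), np.float64(265.3)), (1.4, np.float64(277.5), np.float64(265.2)), (1.5, np.float64(277.7), np.float64(265.4))]
[(1.2, np.float64(279.1), np.float64(230.4)), (1.3, np.float64(279.1), np.float64(233.7)), (1.4, np.float64(279.0), np.float64(237.2)), (1.5, np.float64(278.9), np.float64(240.7))]
0.022 [array([277.8, 247.2]), array([278.5, 234.4]), array([277.5, 296.8]), array([278.1, 266.6])]
0.0165 [array([277.8, 250.1]), array([278.5, 237.2]), array([277.5, 299.5]), array([278.2, 269.3])]
0.0135 [array([277.8, 251.7]), array([278.5, 238.7]), array([277.5, 300.9]), array([278.2, 270.8])]
0.0105 [array([277.9, 253.2]), array([278.6, 240.2]), array([277.6, 302.4]), array([278.2, 272.3])]
```

View pics/e.png

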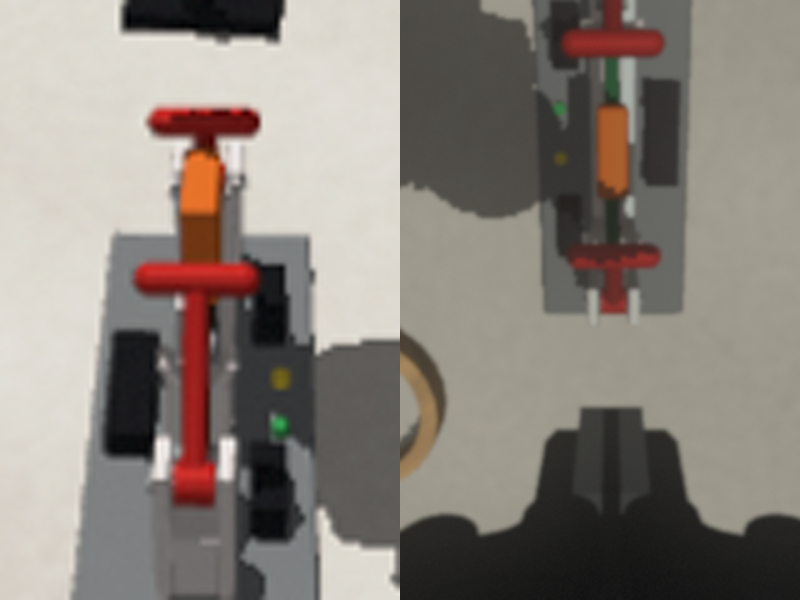

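The picture shows both levers folded in, with the board low and upright between them. The left lever had crept back about 3 mm while I pressed the right one, so I'll gently feel the right one again.

```bash
python3 -m crank '{"travel":[[-0.2,0,0],[-0.4,0,0.4],[-0.4,0,1.1],[-0.4,0,1.8],[-0.4,0,2.5]],"turn":[0,0,0,0,0]}'>/dev/null; python3 -m crank '{"travel":[[0,0,0.6],[0,0,0.97],[0,0,0.97]],"turn":[0,0,0]}'; python3 lv.py
```

```text
clock: 43.03
tcp_pos: [0.4949, 0.0322, 0.0542]
orientation: [-0.003, 0.679, 0.734, -0.002]
wrist_force: [-0.8, -0.7, -0.6]
finger_gap: -0.0001
t 43.03 along -61.4 across -4.5 z 54.2  Fal -0.6 Fac -0.9 Fz -0.6 gap -0.1
 q if touching 1.21, bar z 97.2
```

```bash
python3 -m crank '{"travel":[[0.02,0.06,-0.06],[0.05,0.06,-0.06],[0.05,0.06,-0.06]],"turn":[0,0,0]}' >/dev/null; python3 lv.py; for i in 1 2 3; do python3 -m crank '{"travel":[[0.02,0,0],[0.04,0,0],[0.04,0,0]],"turn":[0,0,0]}' >/dev/null; python3 lv.py; done
```

```text
t 43.28 along -60.3 across 2.9 z 61.8  Fal -0.9 Fac 0.3 Fz -0.2 gap -0.1
 q if touching 1.24, bar z 96.5
t 43.53 along -58.7 across 1.6 z 60.9  Fal -0.9 Fac -0.1 Fz -0.0 gap 0.1
 q if touching 1.27, bar z 95.6
t 43.78 along -57.1 across 1.2 z 60.3  Fal 0.7 Fac -0.1 Fz 0.4 gap -0.0
 q if touching 1.30, bar z 94.5
t 44.03 along -55.5 across 1.2 z 60.1  Fal -0.1 Fac -0.2 Fz 0.3 gap 0.1
 q if touching 1.33, bar z 93.4
```

```bash
for i in 1 2 ; do python3 -m crank '{"travel":[[0.02,0,0.01],[0.04,0,0.02],[0.04,0,0.02]],"turn":[0,0,0]}' >/dev/null; python3 lv.py; done
```

```text
t 44.28 along -54.2 across 1.2 z 59.4  Fal -1.2 Fac -0.5 Fz 1.2 gap -0.1
 q if touching 1.36, bar z 92.4
t 44.53 along -52.7 across 1.3 z 58.6  Fal -2.4 Fac -0.5 Fz 0.0 gap 0.1
 q if touching 1.39, bar z 91.2
```

```bash
python3 -m crank '{"travel":[[0.02,0,0.01],[0.03,0,0.015],[0.03,0,0.015]],"turn":[0,0,0]}' >/dev/null; python3 lv.py;python3 -m crank '{"travel":[[0.02,0,0.01],[0.03,0,0.015],[0.03,0,0.015]],"turn":[0,0,0]}' >/dev/null; python3 lv.py
```

```text
t 44.78 along -51.7 across 1.2 z 57.9  Fal -5.2 Fac -0.2 Fz 0.6 gap 0.1
 q if touching 1.41, bar z 90.3
t 45.03 along -50.9 across 1.2 z 57.4  Fal -6.0 Fac -1.3 Fz 0.2 gap 0.1
 q if touching 1.43, bar z 89.6
```

```bash
python3 -m crank '{"travel":[[0.02,0,0.005],[0.03,0,0.01],[0.03,0,0.01]],"turn":[0,0,0]}' >/dev/null; python3 lv.py
```

```text
t 45.28 along -50.2 across 1.2 z 57.0  Fal -7.7 Fac -0.7 Fz 0.5 gap 0.3
 q if touching 1.44, bar z 89.0
```

```bash
python3 -m crank '{"travel":[[0.01,0,0],[0.02,0,0.005],[0.02,0,0.005]],"turn":[0,0,0]}' >/dev/null; python3 lv.py
```

```text
t 45.53 along -49.8 across 1.3 z 56.7  Fal -9.3 Fac 0.2 Fz -0.7 gap 0.1
 q if touching 1.45, bar z 88.7
```

```bash
python3 -m crank '{"travel":[[-0.2,0,0],[-0.2,0,-0.6],[-0.2,0,-1.2],[0.0,0,-1.85],[0.6,0,-1.85]],"turn":[0,0,0,0,0]}'>/dev/null; python3 -m crank '{"travel":[[0.8,0,0],[1.4,0,0],[1.9,0,0],[2.2,0,0],[2.2,0,0]],"turn":[0,0,0,0,0]}'>/dev/null;python3 sb.py|head -3; python3 -m crank '{"travel":[[0,-0.06,0],[0,-0.06,0.5],[0,-0.06,1.1],[0,-0.06,1.6],[0,-0.06,1.86]],"turn":[0,0,0,0,0]}'>/dev/null; python3 -m crank '{"travel":[[-0.05,0,0],[-0.1,0,0],[-0.1,0,0]],"turn":[0,0,0]}'>/dev/null;python3 lv.py;  for i in 1 2; do python3 -m crank '{"travel":[[-0.02,0,0],[-0.04,0,0],[-0.04,0,0]],"turn":[0,0,0]}' >/dev/null; python3 lv.py; done
```

```text
[288.2 235.1] 24 [286 233   6   5]
[278.9 280.8] 359 [267 262  25  49]
[280.  251.5] 158 [276 239   9  24]
t 47.08 along 59.3 across -0.3 z 57.4  Fal -0.2 Fac -0.0 Fz 0.1 gap -0.2
 q if touching 1.25, bar z 96.0
t 47.33 along 58.5 across 0.0 z 57.4  Fal 1.6 Fac 1.8 Fz 0.4 gap 0.1
 q if touching 1.27, bar z 95.4
t 47.58 along 57.1 across -0.3 z 56.8  Fal 2.5 Fac 1.3 Fz 1.4 gap 0.0
 q if touching 1.30, bar z 94.5
```

```bash
for i in 1 2; do python3 -m crank '{"travel":[[-0.02,0,0],[-0.04,0,0],[-0.04,0,0]],"turn":[0,0,0]}' >/dev/null; python3 lv.py; done; for i in 1 2; do python3 -m crank '{"travel":[[-0.01,0,0],[-0.02,0,0],[-0.02,0,0]],"turn":[0,0,0]}' >/dev/null; python3 lv.py; done
```

```text
t 47.83 along 55.6 across -0.7 z 56.5  Fal 4.0 Fac 1.0 Fz 0.2 gap -0.2
 q if touching 1.33, bar z 93.5
t 48.08 along 54.4 across -1.1 z 56.3  Fal 6.4 Fac 1.2 Fz -0.1 gap 0.1
 q if touching 1.35, bar z 92.5
t 48.33 along 53.8 across -1.2 z 56.3  Fal 6.5 Fac 2.2 Fz 1.2 gap -0.0
 q if touching 1.37, bar z 92.1
t 48.58 along 53.3 across -1.3 z 56.3  Fal 7.2 Fac 0.1 Fz 0.2 gap 0.1
 q if touching 1.38, bar z 91.7
```

```bash
python3 -m crank '{"travel":[[-0.01,0,0],[-0.02,0,0],[-0.02,0,0]],"turn":[0,0,0]}' >/dev/null; python3 lv.py; python3 -m crank '{"travel":[[0.1,0,0],[0.2,0,-0.4],[0.2,0,-1.2],[0.2,0,-2.2],[0,0,-3]],"turn":[0,0,0,0,0]}'>/dev/null; python3 -m crank '{"travel":[[-0.6,0,-0.3],[-1.3,0,-0.5],[-2,0,-0.5],[-2.7,0,-0.5],[-3.2,0,-0.5]],"turn":[0,0,0,0,0]}'>/dev/null; python3 -m crank '{"travel":[[0,0,0],[0,0,0]],"turn":[0,0]}'; python3 - <<'E'
from workcell import *
from h import *
w=read_camera("wrist");pickle.dump(w,open("wrist12.pkl","wb"));s=read_camera("side");pickle.dump(s,open("side12.pkl","wb"))
for c in(s,w):
    for b in blobs(c,"red")+blobs(c,"orange"):
        if 250<b[0][0]<320:print(*b[:3])
    print()
D=np.array([.4952,.0946]);uy=np.array([-.0781,.9969])
for sg in(1,-1):
    for q in(1.2,1.3,1.4,1.5):
        X=[*(D+sg*uy*(.075+.06*np.sin(.698-q))),.045+.06*np.cos(.698-q)];print(sg,q,proj(s,X).round(1),proj(w,X).round(1))
a=pickle.load(open("side7.pkl","rb"))["image"][:,:,::-1];b=s["image"][:,:,::-1]
# steel/green features at right, left shoulders: grip top edge rows at near/far
for z in(.022,.0135):print(z,[proj(w,[*(D+uy*y),z+.088]).round(1) for y in(.017,-.017)])
h=cv2.cvtColor(s["image"],cv2.COLOR_RGB2HSV);m=(h[...,0]>5)&(h[...,0]<16)&(h[...,1]>170)&(h[...,2]>60)
for im,n in((m,"now"),):
    for col in(278,279,280,281):print(n,col,np.nonzero(im[:,col])[0][[0,-1]])
E
```

```text
t 48.83 along 53.0 across -1.3 z 56.2  Fal 9.2 Fac 1.6 Fz 0.7 gap 0.0
 q if touching 1.38, bar z 91.4
clock: 49.83
tcp_pos: [0.4985, 0.0158, 0.1958]
orientation: [-0.0, 0.68, 0.733, -0.001]
wrist_force: [0.2, -0.2, 0.1]
finger_gap: -0.0
[280.6 234.2] 106 [270 232  22   7]
[279.  281.2] 361 [267 262  25  49]
[279.9 250.7] 172 [276 239   9  24]

[286.6  31.7] 901 [262   0  51  46]
[291.9 150.2] 225 [275 147  35   9]
[287.3 182.5] 101 [282 176  11  12]
[286.5  96.3] 658 [280  72  14  49]

1 1.2 [277.2 265.9] [289.  28.]
1 1.3 [277.4 265.3] [288.9  36.9]
1 1.4 [277.5 265.2] [288.9  45.2]
1 1.5 [277.7 265.4] [288.8  52.6]
-1 1.2 [279.1 230.4] [289.  162.2]
-1 1.3 [279.1 233.7] [288.9 154.9]
-1 1.4 [279.  237.2] [288.9 148. ]
-1 1.5 [278.9 240.7] [288.9 141.7]
0.022 [array([289.1,  72.3]), array([289.1, 124. ])]
0.0135 [array([289. ,  73.2]), array([289. , 123.3])]
now 278 [240 262]
now 279 [239 262]
now 280 [239 262]
now 281 [239 262]
```

```bash
python3 -c "
from workcell import *
hand_in();s=get_state();print(s['clock'])"
```

```text
the job is handed in; nothing more can be done
the job is handed in; nothing more can be done
```

The board is in the dock, pressed home with the two levers in turn, and I handed the job in at about 50 s. No verdict is reported, so what follows rests on my own checks.

**Placing:** I took the middle-sized board from the black stand and lowered it into the guides. I felt the contacts with the board's bottom edge at about 22 mm, let go, and lifted clear with both levers still open.

**Pressing:** I pressed right and left alternately in small steps at about 4–6 N. I stopped each side when the force rose and the lever stalled. The force peaked at about 10 N on the right and 13 N on the left, under the 15 N limit. I then pressed each lever once more, to about 9 N.

**Last checks:**
- **Levers:** both read about 1.34 rad from the cameras, so the board should be level to within about 0.01 rad.
- **Depth:** the board went down about 8–9 mm from the contacts. The cameras alone cannot confirm it is within 1.5 mm of the seat; the force rise on both sides is the main evidence.
- **Robot and bystanders:** the arm was clear of everything. I did not measure the cup, tape roll, screwdriver and webcam at the end, but the arm never went near the cup or webcam.

**Things that went wrong or disagreed:**
- The fingertips turned out to sit about 25 mm higher than the stated TCP. My first two pushes at the left lever passed over its bar without moving it, and I redid it lower.
- The gripper showed about 8 mm opening on the 12 mm grip, though the board held firmly.
- After each hard press the levers had moved back by about 0.05–0.1 rad when I felt them again. They read the same before and after the last presses.

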